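Trim the transmitter and close its adjustment bay

TASK

Use the orange tuning tool to turn the slotted brass trimmer screw in the blue transmitter's open bay until the white pointer on its dial lines up with the red mark, then put the tool back upright in its stand. Then close the bay with the white cover: tuck one short edge under the aluminium lip and lower the opposite edge until the cover lies flat on its ledge. Turn the screw only with the tool, and leave the caps, the beaker and the timer where they are.

Things in the scene. Friction and masses are not known exactly. Their poses are not given: they have to be found in the camera images.
- transmitter: Blue instrument housing fixed to the bench, 117 (x) x 104 (y) x 65 mm high; origin at the centre of its underside, x away from the robot at yaw 0, z up. Centred in its top is an open bay, 93 (x) x 80 (y) mm inside, floor at z = 36 mm, side and far (+x) walls up to z = 58 mm, aluminium lip at the near (-x) end. A red line on the bay floor, +x of the dial, is the target mark.
- bay_seat (a point): Middle of the bay at the height of its dark grey ledge (z = 52 mm in the transmitter), axes as the transmitter's; the fitted cover's origin lies here. The ledge runs all round, 10 mm wide; the opening inside it is 73 (x) x 60 (y) mm.
- lip (a point): Middle of the inner edge of the aluminium lip, at its underside: x = -36.5, z = 60 mm in the transmitter (8 mm above the ledge), axes as the transmitter's. The lip overhangs the bay by 10 mm (near wall behind it at x = -46.5 mm), spans its whole width and is 5 mm thick. The cover must go under it tilted, far edge up.
- slot (a point): Middle of the slot floor of the brass trimmer screw, on its vertical axis: middle of the bay, 42 mm above the transmitter's underside. Turns with the screw: x runs along the slot towards the white pointer. Slot 5 mm wide, 19 mm long, 6 mm deep, its ends closed by a brass rim (outer diameter 23 mm, top 6.5 mm above the slot floor).
- trimmer (a joint): Angle of the trimmer (black 46 mm dial, white pointer, brass slotted head). 0 = pointer on the red mark (transmitter's +x); positive = anticlockwise from above. Starts at -1.2 to -0.5, so turn it anticlockwise; stops at -1.7 and 0.7. Stays where left, friction 0.025 N m. The blade has about 0.14 rad of play in the slot to either side.
- tuning_tool: Plastic tool upright in its stand, 89 mm long, 50 g. Origin: middle of the blade's tip; z up along the tool, x along the blade's width. Blade 14 mm wide, 3 thick (2 at the tip), 8 long; white shank 14 mm diameter to 34 mm; orange flange 26 mm diameter from 34 to 38 mm; orange square handle 16 x 16 mm (sides along x, y) from 38 to 86 mm: grip it at about 62 mm.
- tool_stand: Grey stand fixed to the bench, 56 x 56 x 42 mm high; origin at the centre of its underside. A vertical round hole of 18 mm, 38 mm deep, in the middle of its top. The stowed tool hangs in it by its flange, its tip 8 mm above the stand's underside; any yaw.
- cover: White bay cover, loose on the bench, 90 (x) x 72 (y) x 4 mm, 70 to 140 g; origin at the centre of its underside. Black grip rib along x in its middle, 44 (x) x 12 (y) mm, top 40 mm above the underside (buttresses 24 mm wide at x = -20 and +20 mm, up to 12 mm). Both ends alike: either way round fits.
- cover_edge_a (a point): Middle of the lower -x short edge of the cover.
- cover_edge_b (a point): Middle of the lower +x short edge of the cover.
- bath_corner (a point): Near right lower corner of the fixed cream water bath that overhangs the back of the bench, a solid 0.26 x 0.31 m box 144 to 223 mm above the bench with a pot on top; its front runs from here back to the left, to 54 mm farther in x at 300 mm farther in y. Keep gripper and wrist clear of it on the way between the tool, the cover and the transmitter.
- blue_cap_1: Blue screw cap, 43 mm diameter, 22 mm high: leave alone.
- blue_cap_2: Second blue screw cap, same size: leave alone.
- beaker_1: Glass beaker, 73 mm diameter, 91 mm high, behind the transmitter: leave alone.
- lab_timer: Small white timer, 62 x 62 x 18 mm: leave alone.
Not all that is in view belongs to the job. What is shaped like the tool_stand but brown or pink is not meant.

How it is judged:
On the way, in this order (a step that is already met when the one before it is completed fails the run):
1. the tool's blade is in the slot of the trimmer screw (distance between tuning_tool and slot below 0.005 m and angle between tuning_tool's own z axis and vertical below 0.2 rad), for 0.1 s.
2. with the blade still in the slot, the pointer is on the red mark (within 0.12 rad) (value of joint trimmer between -0.12 and 0.12 rad and distance between tuning_tool and slot below 0.006 m), for 0.2 s.
3. the tool is back in its stand, released, with the pointer still on the mark (value of joint trimmer between -0.12 and 0.12 rad and horizontal distance between tuning_tool and tool_stand below 0.006 m and z of tuning_tool in the frame of tool_stand below 0.0105 m and angle between tuning_tool's own z axis and vertical below 0.1 rad and contact force between the fingers and tuning_tool below 0.05 N), for 0.2 s.
4. one short edge of the cover is under the lip while the opposite edge is still raised (((x of cover_edge_a in the frame of bay_seat below -0.04 m and z of cover_edge_a in the frame of bay_seat below 0.006 m and y of cover_edge_a in the frame of bay_seat between -0.012 and 0.012 m and z of cover_edge_b in the frame of bay_seat above 0.003 m) or (x of cover_edge_b in the frame of bay_seat below -0.04 m and z of cover_edge_b in the frame of bay_seat below 0.006 m and y of cover_edge_b in the frame of bay_seat between -0.012 and 0.012 m and z of cover_edge_a in the frame of bay_seat above 0.003 m))), for 0.05 s.
At the end, for the whole second after the job is handed in: Pointer within 0.12 rad of the red mark; tool released upright in its stand, flange down (6 mm off axis, 2.5 mm high at most, tilt under 0.1 rad); cover at rest flat on the ledge, one edge under the lip (within 4 mm along x, 6 along y, 2 mm in height, tilt 0.04, turn 0.12 rad) (all of step 3 and x of cover in the frame of bay_seat between -0.004 and 0.004 m and y of cover in the frame of bay_seat between -0.006 and 0.006 m and z of cover in the frame of bay_seat between -0.002 and 0.002 m and angle between cover's own z axis and vertical below 0.04 rad and angle between the x axis of cover and the x axis of bay_seat, either way round below 0.12 rad and linear speed of each of cover, tuning_tool below 0.02 m/s); the robot touches nothing.
It fails at once if the fingers touch the trimmer (contact force between the fingers and trimmer above 0.5 N).
It fails at once if blue_cap_1 is moved more than 3 cm (distance of blue_cap_1 from where it was at the start of the episode above 0.03 m).
It fails at once if blue_cap_2 is moved more than 3 cm (distance of blue_cap_2 from where it was at the start of the episode above 0.03 m).
It fails at once if beaker_1 is moved more than 3 cm (distance of beaker_1 from where it was at the start of the episode above 0.03 m).
It fails at once if lab_timer is moved more than 3 cm (distance of lab_timer from where it was at the start of the episode above 0.03 m).
It also fails if it takes over 72 s, if anything falls off the work surface, if the arm or the gripper's body presses on something with over 40 N, if the wrist force passes 120 N, or if a joint passes its speed limit or range.

ROBOT

A 6-joint arm with a two-finger parallel gripper is mounted at the origin on a cart in front of the work surface, level with it; the furniture and walls round the work are solid. World frame = base frame: x ahead of the robot, y to its left, z up, the work surface at z = 0. Lengths are in m, angles in rad, forces in N, time in s.
With the tool pointing down it reaches from about 0.375 to 0.975 m from the base axis. Payload 3.8 kg.
Tool frame: the origin (TCP) lies midway between the tips of the shut fingers; the grasp point (between the pads) lies 19 mm behind it; z points along the fingers, y is the line along which they close (so a half turn about z gives the same grasp; the last joint's range is limited). The gripper opens to 85 mm and grips with 20 to 120 N. Pads are 22 mm wide; open, the fingers measure 114 mm over their backs; the gripper's body (76 mm by 85 mm) begins 54 mm behind the grasp point. The pads swing forward as they close: fully open they stand 13 mm farther back than shut.
Start: joints at [-1.153, 0.264, 1.604, -0, 1.274, -0.037], TCP at [0.297, -0.606, 0.199] pointing down, gripper open.
Joint ranges: [-2.63, 2.63], [-0.94, 2.18], [0.31, 2.57], [-1.31, 4.45], [0, 2.66], [-2.55, 2.55]. Speed limits (rad/s): [2.57, 2.57, 3.14, 3.14, 3.14, 3.14].

INTERFACE

Orientations are given as a rotation vector (axis times angle).
In Python, from workcell import bot, read_camera, camera_info, ticket gives the robot as it stands.
- The arm moves only by the tool servo_tool, never from a script. Its argument "targets" is a list of rows, each an object of numbers: "hand": the closure, from -1 (fully open) to 1 (shut); "x", "y", "z": the shift along the tool's x, y, z as a fraction of full scale; "roll": the turn about the tool's z as a fraction of full scale. In form: [{"hand": .., "x": .., "y": .., "z": .., "roll": ..}, ...]. A call has 1 to 10 rows; each row is the pose to reach, as a shift and turn from the pose commanded when the call began, along the tool's axes at that moment, turning the shorter way round; what a row does not reach only later rows make up. Full scale, the value 1, is 50 cm for a shift and 180 degrees for a turn. A row lasts 1/12 s, in which the tool goes at most 41.7 mm and 7.16 degrees, less where a joint would pass 70% of its speed; a pose out of reach is approached as far as the arm can. A call with a number of a shift or a turn outside -1 to 1 is refused whole. A call with a gripper value outside its range is refused whole. The fingers move at their own pace and stop on an object; "grip_force" is the grip in N (left out, the last holds). Time passes only in rows, so rows that repeat a pose let the fingers close. It gives the time, the measured TCP pose, the force, the opening and the grip force at its end, in the units of the state.
- bot.read_state(): the state, without advancing time (a new reading comes with each control period).
- read_camera(name): name is "side" or "top" or "wrist"; returns the picture (420x560x3 uint8, red, green, blue); there is no depth.
- camera_info(name): a dict with "fx", "fy", "cx", "cy" (pixels), "eye" and "orientation" of the camera in the world; the wrist camera has in their place "T_tool_cam" (4x4, takes a point from camera to tool coordinates, whose origin is the TCP and whose axes are the flange's). Camera axes: x right, y down, z forward; pixel columns grow to the right and rows downward; lengths in m; the calibration is good to about 2 mm. A picture is of the moment at which its call begins: read the wrist's pose just before it. camera_info takes no time and is no camera call.
- ticket.finish_job(): hands the job in; it is judged then, once.
The state is a dict: "time": time; "q": joint angles; "joint_vel": joint speeds; "joint_torque": joint torques, N m; "tool_pos": TCP position; "tcp_rot": TCP orientation; "wrist_force": force on the tool from outside, world axes, zero at the start; "torque": the same for the moment, N m; "width": opening from 0.0 (shut) to 1.0 (fully open); "grip_force": force on a finger pad.
Only numpy, scipy, OpenCV 4.12 (cv2) and the standard library are available. Lean on these libraries where they do the work, as an engineer would, in place of code of your own. Each camera call takes 0.05 s, during which the arm holds its last target. There are 200 camera calls.

## Working session

There is one attempt and no reset: what is moved stays moved. The work goes in short steps, Python scripts to look and compute and a tool call to move; the robot and the scene stay as the last step left them, time stands still between calls to the robot, and variables do not carry over. Pictures are saved under pics/ and viewed, at most 10 in all, crops included, and the job is handed in when it is done.

Besides the shell and the picture viewer there is one more tool, called after ">>>" as name(argument=value, ...) on one line, values as JSON. servo_tool: Moves the arm, as the interface text tells. Its arguments: {"type":"object","properties":{"targets":{"type":"array"},"grip_force":{"type":"number"}},"required":["targets"]}

```bash
ls; mkdir -p pics; python3 - <<'E'
from workcell import bot, read_camera, camera_info
import cv2,numpy as np
np.set_printoptions(precision=4,suppress=True)
s=bot.read_state();print(s)
for n in("top","side"):
    im=read_camera(n);cv2.imwrite(f"pics/{n}0.png",cv2.resize(im[...,::-1],(800,600),interpolation=cv2.INTER_CUBIC))
    np.save(f"{n}0.npy",im)
    print(n,camera_info(n))
print(camera_info("wrist"))
E
```

```text
pics
{'time': 0.0, 'q': array([-1.1529,  0.2648,  1.6054, -0.    ,  1.2737, -0.0369]), 'joint_vel': array([ 0.0006, -0.0005, -0.0001, -0.0011, -0.0002, -0.0009]), 'joint_torque': array([ -0.0034, -51.5124, -36.7313,   0.0001,   0.0131,   0.    ]), 'tool_pos': array([ 0.2962, -0.6057,  0.1977]), 'tcp_rot': array([-3.0586, -0.7077,  0.0007]), 'wrist_force': array([-0.2888,  0.0114,  0.0363]), 'torque': array([-0.0315, -0.0709,  0.0618]), 'grip_force': 0.0, 'width': 0.996749828313907}
top {'fx': 483.4312832401705, 'fy': 483.4312832401705, 'cx': 286.7249038416886, 'cy': 213.47146818493152, 'eye': array([0.2459, 0.0411, 1.4874]), 'orientation': array([-2.0149,  2.2175, -0.228 ])}
side {'fx': 446.9652192293847, 'fy': 446.9652192293847, 'cx': 279.1963409844701, 'cy': 211.93238490092307, 'eye': array([0.3798, 1.0533, 0.6908]), 'orientation': array([-0.1395,  2.6236, -1.5713])}
{'fx': 329.60065329535365, 'fy': 329.60065329535365, 'cx': 274.0148633228257, 'cy': 212.2791836798889, 'T_tool_cam': array([[ 0.0014, -0.9624, -0.2715,  0.0691],
       [ 1.    ,  0.0009,  0.0017, -0.0009],
       [-0.0014, -0.2715,  0.9624, -0.1743],
       [ 0.    ,  0.    ,  0.    ,  1.    ]])}
```

View pics/top0.png

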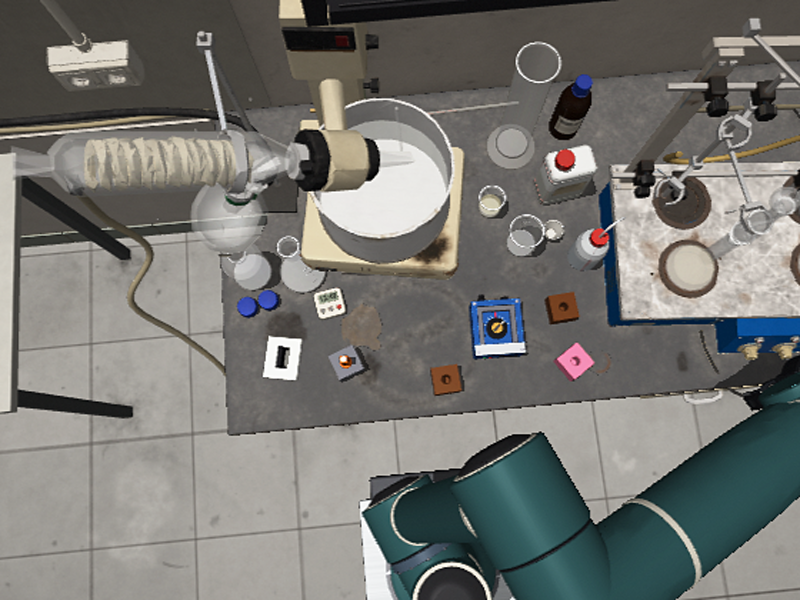

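View pics/side0.png

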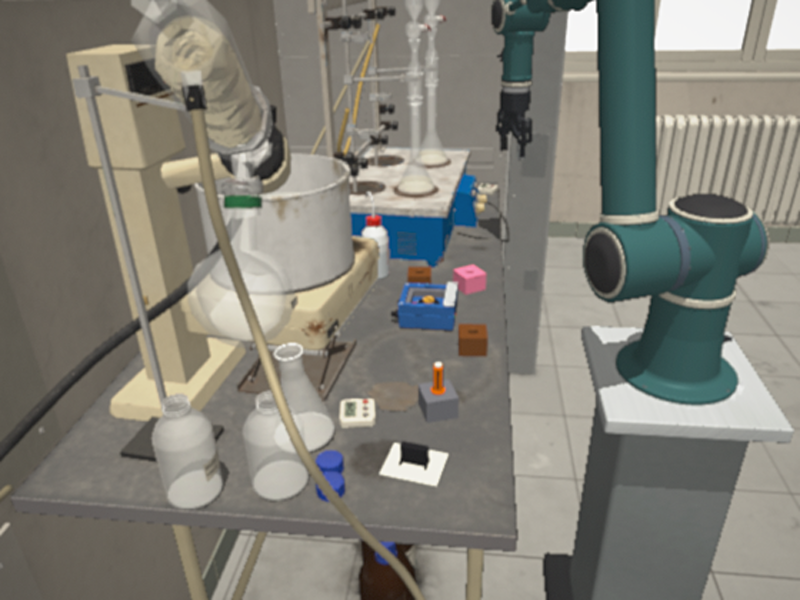

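The candidates for the stand, in 800x600 pixels of the top view: grey block (347,362), brown blocks (446,379) and (562,307), pink block (575,361). The grey one holds the orange tool, so it is the tool_stand. The transmitter is at (498,327), the cover at (282,358), the caps at (247,306) and (268,299), and the timer at (330,302). I'll get coarse positions now and confirm in one enlarged crop.

```bash
cat > h.py <<'E'
import numpy as np, cv2
from scipy.spatial.transform import Rotation as R
from workcell import bot, read_camera, camera_info
np.set_printoptions(precision=4,suppress=True)
def cam(name,st=None):
    c=camera_info(name)
    if name=="wrist":
        T=np.array(c["T_tool_cam"]);Rt=R.from_rotvec(st["tcp_rot"]).as_matrix()
        return c,Rt@T[:3,:3],Rt@T[:3,3]+st["tool_pos"]
    return c,R.from_rotvec(c["orientation"]).as_matrix(),np.array(c["eye"])
def back(C,px,z):
    "pixels (n,2) -> world points on plane z"
    c,Rm,e=C;px=np.atleast_2d(px).astype(float)
    d=np.c_[(px[:,0]-c["cx"])/c["fx"],(px[:,1]-c["cy"])/c["fy"],np.ones(len(px))]@Rm.T
    return e+d*((z-e[2])/d[:,2])[:,None]
def proj(C,P):
    c,Rm,e=C;p=(np.atleast_2d(P)-e)@Rm
    return np.c_[c["fx"]*p[:,0]/p[:,2]+c["cx"],c["fy"]*p[:,1]/p[:,2]+c["cy"]]
def snap(tag):
    st=bot.read_state();im=read_camera("wrist");cv2.imwrite(f"pics/{tag}.png",im[...,::-1]);np.save(tag+".npy",im)
    np.savez(tag+"_st.npz",tool_pos=st["tool_pos"],tcp_rot=st["tcp_rot"]);return st,im
def load(tag):
    s=np.load(tag+"_st.npz");return {k:s[k] for k in s},np.load(tag+".npy")
def move(st,p,yaw=None):
    "shift in tool axes /0.5 and roll/pi to reach TCP p, tool-x heading yaw"
    Rt=R.from_rotvec(st["tcp_rot"]).as_matrix();d=Rt.T@(np.array(p)-st["tool_pos"])
    h=np.arctan2(Rt[1,0],Rt[0,0]);out=d/0.5
    r=None if yaw is None else -((yaw-h+np.pi)%(2*np.pi)-np.pi)/np.pi
    return out.round(4),None if r is None else round(r,4),h
E
python3 - <<'E'
from h import *
T=cam("top");s=800/560
for n,u,v,z in [("stand top",347,362,.042),("tooltop",346,358,.08),("cover rib",283,357,.02),("cover c",282,358,.004),("tx",497,327,.052),("screw",497,327,.048),("bath",306,270,.144),("bathR",459,273,.144),("cap1",247,306,.022),("cap2",268,299,.022),("timer",330,302,.018),("beaker",525,235,.045)]:
    print(n,back(T,[u/s,v/s],z)[0])
for n,cs,z in [("cover",[(270,337),(301,338),(295,380),(263,377)],.004),("tx",[(471,299),(521,298),(526,357),(475,359)],.065),("stand",[(328,352),(353,345),(368,372),(342,381)],.042)]:
    P=back(T,np.array(cs)/s,z);print(n,P[:,:2].tolist(),P.mean(0))
im=np.load("top0.npy")[180:290,160:420];cv2.imwrite("pics/c1.png",cv2.resize(im[...,::-1],(800,338),interpolation=cv2.INTER_CUBIC))
E
```

```text
stand top [0.4346 0.1541 0.042 ]
tooltop [0.438  0.1526 0.08  ]
cover rib [0.4612 0.2911 0.02  ]
cover c [0.4616 0.2961 0.004 ]
tx [ 0.477  -0.1672  0.052 ]
screw [ 0.4776 -0.1678  0.048 ]
bath [0.6141 0.2138 0.144 ]
bathR [ 0.5786 -0.0913  0.144 ]
cap1 [0.5793 0.3619 0.022 ]
cap2 [0.5905 0.3158 0.022 ]
timer [0.5719 0.1827 0.018 ]
beaker [ 0.6742 -0.2536  0.045 ]
cover [[0.5099203845617437, 0.31939126796202905], [0.501297629295373, 0.2525033723377564], [0.41156498895016635, 0.27112893968215235], [0.4245504432989827, 0.33910619074484016]] [0.4618 0.2955 0.004 ]
tx [[0.5395711130748472, -0.11805222722652965], [0.5316539380116412, -0.22322323024002616], [0.4065668862998479, -0.2175041184340601], [0.41251984963352517, -0.1118671574597389]] [ 0.4726 -0.1677  0.065 ]
stand [[0.4595330438657933, 0.19235842607215936], [0.4693444386833399, 0.1387392819398238], [0.4094298583796666, 0.11196961554754002], [0.395856448493058, 0.16761806413694474]] [0.4335 0.1527 0.042 ]
```

View pics/c1.png

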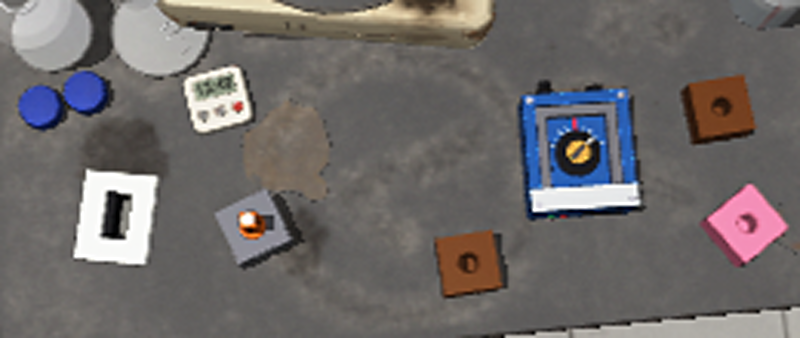

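The crop confirms it: grey stand with the orange tool at (255,228), and the transmitter at (580,150) with its lip on the near side and the pointer about 0.8 rad clockwise of the red mark. I'm moving above the transmitter for a close look.

>>> servo_tool(targets=[{"hand": -1, "x": 0.7, "y": -0.63, "z": 0, "roll": -0.333}, {"hand": -1, "x": 0.7, "y": -0.63, "z": 0, "roll": -0.333}, {"hand": -1, "x": 0.7, "y": -0.63, "z": 0, "roll": -0.333}, {"hand": -1, "x": 0.7, "y": -0.63, "z": 0, "roll": -0.333}, {"hand": -1, "x": 0.7, "y": -0.63, "z": 0, "roll": -0.333}, {"hand": -1, "x": 0.7, "y": -0.63, "z": 0, "roll": -0.333}, {"hand": -1, "x": 0.7, "y": -0.63, "z": 0, "roll": -0.333}, {"hand": -1, "x": 0.7, "y": -0.63, "z": 0, "roll": -0.333}, {"hand": -1, "x": 0.7, "y": -0.63, "z": 0, "roll": -0.333}, {"hand": -1, "x": 0.7, "y": -0.63, "z": 0, "roll": -0.333}])

```text
time: 0.93
tool_pos: [0.4522, -0.2178, 0.1987]
tcp_rot: [-2.295, -2.144, 0.0]
wrist_force: [0.4, 0.5, 0.5]
width: 0.997
grip_force: 0.0
```

>>> servo_tool(targets=[{"hand": -1, "x": 0.09, "y": 0.035, "z": 0, "roll": 0}, {"hand": -1, "x": 0.09, "y": 0.035, "z": 0, "roll": 0}, {"hand": -1, "x": 0.09, "y": 0.035, "z": 0, "roll": 0}, {"hand": -1, "x": 0.09, "y": 0.035, "z": 0, "roll": 0}])

```text
time: 1.27
tool_pos: [0.4726, -0.1762, 0.1986]
tcp_rot: [-2.296, -2.144, 0.002]
wrist_force: [0.1, -0.8, -0.9]
width: 1.0
grip_force: 0.0
```

```bash
python3 - <<'E'
from h import *
st,im=snap("tx1");print(st["tool_pos"],st["tcp_rot"],st["q"])
C=cam("wrist",st);print(proj(C,[[.473,-.168,.058],[.434,.153,.06]]))
cv2.imwrite("pics/tx1b.png",cv2.resize(im[...,::-1],(800,600),interpolation=cv2.INTER_CUBIC))
E
```

```text
[ 0.4726 -0.1762  0.1986] [-2.2956 -2.1444  0.0017] [-0.4056 -0.0613  1.961  -0.0009  1.2425 -0.3373]
[[ 273.8745  184.5937]
 [ 187.8028 -261.2095]]
```

View pics/tx1b.png

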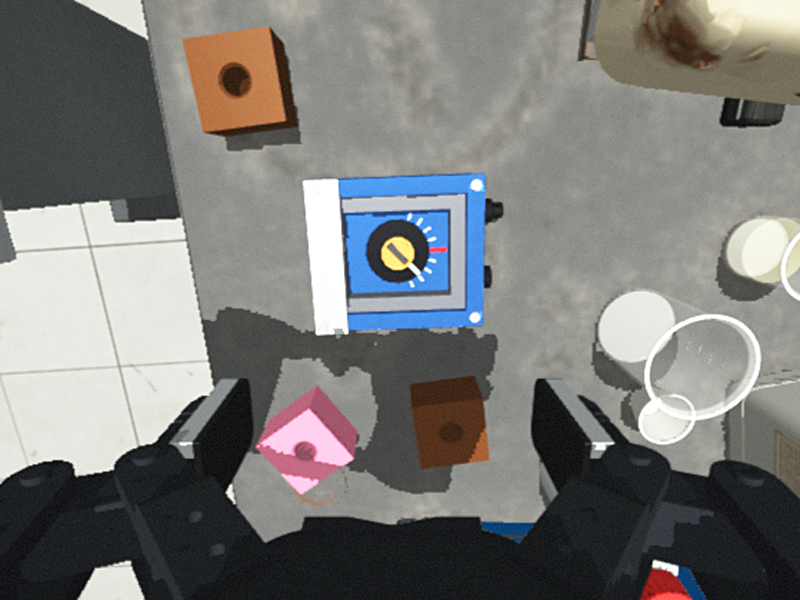

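The wrist view shows the transmitter from above: brass head at (397,254), pointer tip at (424,281), red mark at (437,250), and the white-looking lip at x≈325. I'll measure these.

```bash
cat > tx.py <<'E'
from h import *
def tx(tag,near=None,verbose=True):
    st,im=load(tag);C=cam("wrist",st);hsv=cv2.cvtColor(im,cv2.COLOR_RGB2HSV)
    H,S,V=[hsv[...,i].astype(int) for i in range(3)]
    if near is None: near=proj(C,[[.473,-.168,.05]])[0]
    yy,xx=np.mgrid[:420,:560]
    def cen(m,r=60,c=near,z=.05):
        m=m&(np.hypot(xx-c[0],yy-c[1])<r);p=np.c_[xx[m],yy[m]];return p
    ye=cen((H>18)&(H<35)&(S>110)&(V>110))
    c0,rad=cv2.minEnclosingCircle(ye.astype(np.float32))
    bc=back(C,[c0],.0485)[0]
    rd=cen(((H<6)|(H>174))&(S>150)&(V>90),r=60)
    rp=back(C,rd,.036);rc=rp.mean(0)
    P=back(C,ye,.0485)[:,:2]
    # slot: dark pixels within the rim
    d=np.hypot(xx-c0[0],yy-c0[1])<rad*0.8
    vin=V[d];thr=vin.min()+0.45*(np.percentile(vin,90)-vin.min());sl=d&(V<thr)
    sp=back(C,np.c_[xx[sl],yy[sl]],.0485)[:,:2];w,v=np.linalg.eigh(np.cov(sp.T))
    sa=np.arctan2(v[1,1],v[0,1])
    # pointer
    wh=(S<60)&(V>150)&(np.hypot(xx-c0[0],yy-c0[1])<rad*2.05)&(np.hypot(xx-c0[0],yy-c0[1])>rad*1.05)
    n,lab,sta,cc=cv2.connectedComponentsWithStats(wh.astype(np.uint8))
    pp=[(sta[i,4],np.arctan2(*(back(C,[cc[i]],.042)[0]-bc)[[1,0]])) for i in range(1,n)]
    bl=((H>100)&(H<125)&(S>120)&(V>60)&(np.hypot(xx-c0[0],yy-c0[1])<rad*9)).astype(np.uint8)
    # red line direction
    ra=np.arctan2(*(rc-bc)[[1,0]])
    print("brass",bc,"rad m",rad*np.linalg.norm(back(C,[[c0[0]+1,c0[1]]],.0485)[0]-bc),"slot ang",sa,"centroid",sp.mean(0),w**.5,len(sp))
    print("red",rc,"dist",np.linalg.norm((rc-bc)[:2]),"ang",ra,len(rd)); print("pointer cand",pp)
    return C,im,bl,bc
if __name__=="__main__":
    import sys
    C,im,bl,bc=tx(sys.argv[1])
    n,lab,sta,cc=cv2.connectedComponentsWithStats(bl);i=1+np.argmax(sta[1:,4])
    ys,xs=np.nonzero(lab==i);Q=back(C,np.c_[xs,ys],.058)[:,:2].astype(np.float32)
    r=cv2.minAreaRect(Q*1000);print("blue rect",r,cv2.boxPoints(r).round(1).tolist())
    P=np.array([[-58.5,-52,65],[-58.5,52,65],[58.5,-52,58],[58.5,52,58]])/1000
    px=np.array([[316,335],[303,181],[484,328],[485,173]])*0.7
    for p,q in zip(px,P): print("corner",back(C,[p],q[2])[0],q)
E
python3 tx.py tx1
```

```text
brass [ 0.4775 -0.1625  0.0485] rad m 0.011322807528155532 slot ang 2.3027271866465173 centroid [ 0.4771 -0.1622] [0.001  0.0051] 63
red [ 0.5066 -0.164   0.036 ] dist 0.029205416092610816 ang -0.052121350416808016 21
pointer cand [(np.int32(2), np.float64(-0.31120405540605073)), (np.int32(45), np.float64(-0.8814730244151647)), (np.int32(5), np.float64(-0.6130502621170038)), (np.int32(4), np.float64(-1.2203892784643045))]
blue rect ((488.291748046875, -162.9224853515625), (104.13489532470703, 95.1075439453125), 88.346435546875) [[439.29998779296875, -213.60000610351562], [534.2999877929688, -216.3000030517578], [537.2999877929688, -112.19999694824219], [442.29998779296875, -109.5]]
corner [ 0.4177 -0.2132  0.065 ] [-0.0585 -0.052   0.065 ]
corner [ 0.4209 -0.1099  0.065 ] [-0.0585  0.052   0.065 ]
corner [ 0.5352 -0.2183  0.058 ] [ 0.0585 -0.052   0.058 ]
corner [ 0.5373 -0.1128  0.058 ] [0.0585 0.052  0.058 ]
```

>>> servo_tool(targets=[{"hand": -1, "x": 0.636, "y": -0.12, "z": 0, "roll": 0}, {"hand": -1, "x": 0.636, "y": -0.12, "z": 0, "roll": 0}, {"hand": -1, "x": 0.636, "y": -0.12, "z": 0, "roll": 0}, {"hand": -1, "x": 0.636, "y": -0.12, "z": 0, "roll": 0}, {"hand": -1, "x": 0.636, "y": -0.12, "z": 0, "roll": 0}, {"hand": -1, "x": 0.636, "y": -0.12, "z": 0, "roll": 0}, {"hand": -1, "x": 0.636, "y": -0.12, "z": 0, "roll": 0}, {"hand": -1, "x": 0.636, "y": -0.12, "z": 0, "roll": 0}, {"hand": -1, "x": 0.636, "y": -0.12, "z": 0, "roll": 0}, {"hand": -1, "x": 0.636, "y": -0.12, "z": 0, "roll": 0}])

```text
time: 2.15
tool_pos: [0.4354, 0.1448, 0.1989]
tcp_rot: [2.296, 2.144, -0.001]
wrist_force: [0.1, -0.8, 0.0]
width: 0.996
grip_force: 0.0
```

>>> servo_tool(targets=[{"hand": -1, "x": 0, "y": 0, "z": 0, "roll": 0}, {"hand": -1, "x": 0, "y": 0, "z": 0, "roll": 0}])

```text
time: 2.32
tool_pos: [0.4357, 0.1432, 0.1988]
tcp_rot: [2.3, 2.139, -0.001]
wrist_force: [0.2, -0.6, 0.5]
width: 0.996
grip_force: 0.0
```

```bash
python3 - <<'E'
from h import *
st,im=snap("st1");print(st["tool_pos"],st["tcp_rot"],st["q"])
C=cam("wrist",st);print(proj(C,[[.434,.153,.042],[.434,.153,.097]]))
cv2.imwrite("pics/st1b.png",cv2.resize(im[...,::-1],(800,600),interpolation=cv2.INTER_CUBIC))
E
```

```text
[0.4357 0.1432 0.1988] [ 2.3004  2.1391 -0.0011] [ 0.2638 -0.1552  2.0448 -0.0007  1.2524  0.3367]
[[271.6266 180.1491]
 [271.2054 191.6927]]
```

View pics/st1b.png

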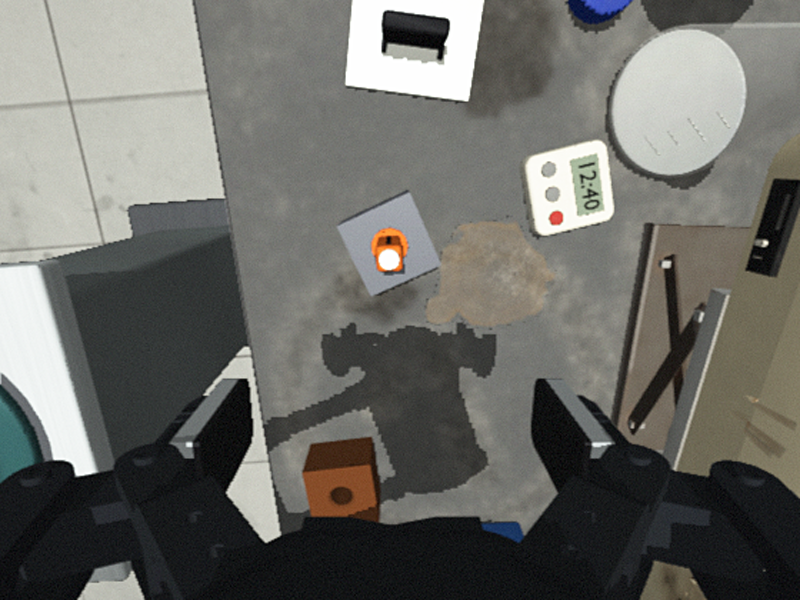

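```bash
python3 - <<'E'
from h import *
st,im=load("st1");C=cam("wrist",st)
P=back(C,np.array([(337,224),(410,191),(440,265),(372,297)])*.7,.042);print(P,P.mean(0));
for i in range(4):
    d=P[(i+1)%4]-P[i];print(np.linalg.norm(d),np.degrees(np.arctan2(d[1],d[0]))%90)
hsv=cv2.cvtColor(im,cv2.COLOR_RGB2HSV);H,S,V=[hsv[...,i].astype(int) for i in range(3)]
yy,xx=np.mgrid[:420,:560];r=np.hypot(xx-388*.7,yy-250*.7)<30
w=r&(S<60)&(V>220);c=np.array([xx[w].mean(),yy[w].mean()]);print("cap",c,w.sum(),back(C,[c],.097),back(C,[c],.094))
o=r&(H<18)&(S>150)
q=back(C,np.c_[xx[o],yy[o]],.097)
# flange centre: orange circle topmost half
cr=im[150:205,245:300];cv2.imwrite("pics/st1c.png",cv2.resize(cr[...,::-1],(600,600),interpolation=cv2.INTER_NEAREST))
E
```

```text
[[0.4002 0.179  0.042 ]
 [0.4524 0.1978 0.042 ]
 [0.4706 0.1448 0.042 ]
 [0.4202 0.1247 0.042 ]] [0.4359 0.1616 0.042 ]
0.05542150413307483 19.772391465018508
0.0559849481543094 19.04722893957603
0.05429240869422414 21.772402741548717
0.05787703027478129 20.2214566345243
cap [271.8704 181.3457] 162 [[0.4352 0.1619 0.097 ]] [[0.4352 0.1613 0.094 ]]
```

View pics/st1c.png

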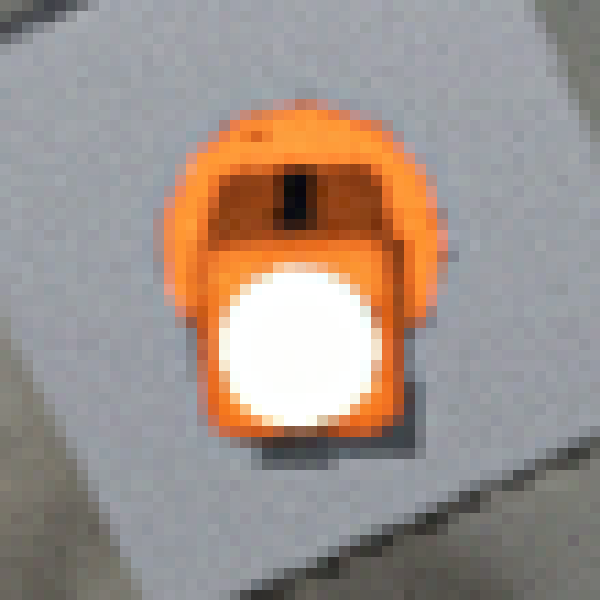

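The handle's cap is at (271.9,181.3) in the raw picture, which puts the tool at (0.4355, 0.162), and the stand's centre agrees to within 1 mm. The square handle is nearly aligned with the gripper, so I descend and grip.

>>> servo_tool(targets=[{"hand": -1, "x": 0.037, "y": -0.003, "z": 0.0, "roll": 0}, {"hand": -1, "x": 0.037, "y": -0.003, "z": 0.08, "roll": 0}, {"hand": -1, "x": 0.037, "y": -0.003, "z": 0.16, "roll": 0}, {"hand": -1, "x": 0.037, "y": -0.003, "z": 0.23, "roll": 0}, {"hand": -1, "x": 0.037, "y": -0.003, "z": 0.28, "roll": 0}, {"hand": -1, "x": 0.037, "y": -0.003, "z": 0.291, "roll": 0}, {"hand": -1, "x": 0.037, "y": -0.003, "z": 0.291, "roll": 0}])

```text
time: 2.95
tool_pos: [0.4332, 0.1619, 0.0514]
tcp_rot: [-2.298, -2.139, 0.008]
wrist_force: [0.5, 0.3, 0.7]
width: 0.998
grip_force: 0.0
```

>>> servo_tool(grip_force=50, targets=[{"hand": 1, "x": 0, "y": 0, "z": 0, "roll": 0}, {"hand": 1, "x": 0, "y": 0, "z": 0, "roll": 0}, {"hand": 1, "x": 0, "y": 0, "z": 0, "roll": 0}, {"hand": 1, "x": 0, "y": 0, "z": 0, "roll": 0}, {"hand": 1, "x": 0, "y": 0, "z": 0, "roll": 0}, {"hand": 1, "x": 0, "y": 0, "z": 0, "roll": 0}, {"hand": 1, "x": 0, "y": 0, "z": 0, "roll": 0}, {"hand": 1, "x": 0, "y": 0, "z": 0, "roll": 0}])

```text
time: 3.62
tool_pos: [0.4358, 0.1641, 0.0546]
tcp_rot: [2.297, 2.142, 0.003]
wrist_force: [-1.5, 0.7, 5.2]
width: 0.166
grip_force: 49.0
```

>>> servo_tool(targets=[{"hand": 1, "x": 0, "y": 0, "z": -0.03, "roll": 0}, {"hand": 1, "x": 0, "y": 0, "z": -0.08, "roll": 0}, {"hand": 1, "x": 0, "y": 0, "z": -0.14, "roll": 0}, {"hand": 1, "x": 0, "y": 0, "z": -0.2, "roll": 0}, {"hand": 1, "x": 0, "y": 0, "z": -0.26, "roll": 0}, {"hand": 1, "x": 0, "y": 0, "z": -0.28, "roll": 0}, {"hand": 1, "x": 0, "y": 0, "z": -0.28, "roll": 0}, {"hand": 1, "x": 0, "y": 0, "z": -0.28, "roll": 0}])

```text
time: 4.28
tool_pos: [0.4349, 0.1637, 0.193]
tcp_rot: [2.297, 2.143, 0.0]
wrist_force: [0.1, -1.2, -0.4]
width: 0.164
grip_force: 49.1
```

```bash
python3 - <<'E'
from h import *
st,im=snap("hold1");print(st["tool_pos"],st["tcp_rot"],st["wrist_force"],st["width"])
C=cam("wrist",st);sd=read_camera("side");np.save("side1.npy",sd)
Rt=R.from_rotvec(st["tcp_rot"]).as_matrix()
f=lambda z:st["tool_pos"]+Rt@np.array([-.002,0,z])
print("wrist px tip",proj(C,[f(.043),f(.02),f(0)]))
Sd=cam("side");p=proj(Sd,[f(.043)])[0];print(p)
u,v=p.astype(int);a=cv2.resize(sd[v-40:v+15,u-27:u+28],(600,600),interpolation=cv2.INTER_NEAREST)
b=cv2.resize(im[230:420,180:370],(600,600)) 
cv2.imwrite("pics/hold1b.png",cv2.resize(np.hstack([a,b]),(800,400))[...,::-1])
E
```

```text
[0.4349 0.1637 0.193 ] [2.2975 2.1426 0.0004] [ 0.0512 -1.166  -0.3992] 0.16448978744256917
wrist px tip [[273.9461 226.2646]
 [273.9613 237.7704]
 [273.9776 249.9854]]
[306.4746 236.0303]
```

View pics/hold1b.png

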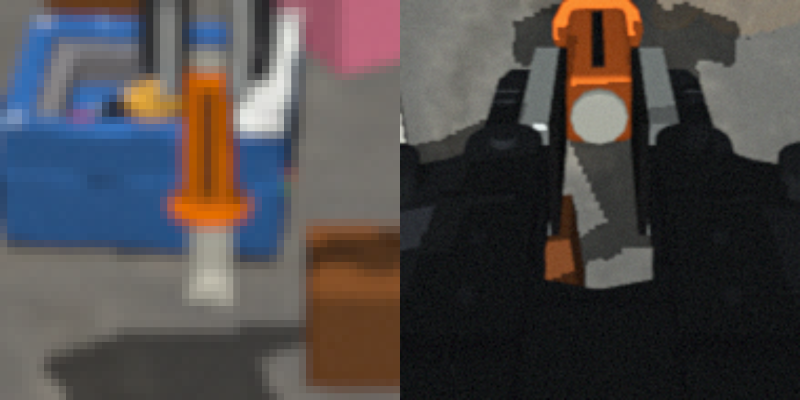

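The side view shows the blade full-width when seen from +y, so the blade lies along the gripper's closing axis. The slot's world angle is -0.84, so the tool heading should be 0.73. I go over the transmitter and look again with the tool in hand.

>>> servo_tool(targets=[{"hand": 1, "x": -0.06, "y": 0.01, "z": 0, "roll": 0.03}, {"hand": 1, "x": -0.14, "y": 0.02, "z": 0, "roll": 0.06}, {"hand": 1, "x": -0.22, "y": 0.035, "z": 0, "roll": 0.09}, {"hand": 1, "x": -0.3, "y": 0.045, "z": 0, "roll": 0.12}, {"hand": 1, "x": -0.38, "y": 0.06, "z": 0, "roll": 0.15}, {"hand": 1, "x": -0.46, "y": 0.07, "z": 0, "roll": 0.18}, {"hand": 1, "x": -0.54, "y": 0.08, "z": 0, "roll": 0.21}, {"hand": 1, "x": -0.61, "y": 0.09, "z": 0.02, "roll": 0.245}, {"hand": 1, "x": -0.66, "y": 0.1, "z": 0.05, "roll": 0.245}, {"hand": 1, "x": -0.675, "y": 0.102, "z": 0.08, "roll": 0.245}])

```text
time: 5.22
tool_pos: [0.4615, -0.18, 0.1511]
tcp_rot: [-2.936, -1.118, 0.003]
wrist_force: [1.2, 1.5, -1.0]
width: 0.159
grip_force: 49.1
```

>>> servo_tool(targets=[{"hand": 1, "x": 0, "y": 0, "z": 0, "roll": 0}, {"hand": 1, "x": 0, "y": 0, "z": 0, "roll": 0}, {"hand": 1, "x": 0, "y": 0, "z": 0, "roll": 0}])

```text
time: 5.47
tool_pos: [0.4616, -0.1756, 0.1526]
tcp_rot: [-2.932, -1.123, 0.002]
wrist_force: [0.1, -0.3, 0.0]
width: 0.162
grip_force: 49.1
```

```bash
python3 - <<'E'
from h import *
st,im=snap("tx2");print(st["tool_pos"],st["tcp_rot"],move(st,st["tool_pos"],0)[2])
C=cam("wrist",st)
import tx; _,_,bl,bc=tx.tx("tx2",proj(C,[[.4776,-.163,.05]])[0])
c=camera_info("wrist");T=np.array(c["T_tool_cam"]);CT=(c,T[:3,:3],T[:3,3])  # tool-frame camera
hsv=cv2.cvtColor(im,cv2.COLOR_RGB2HSV);S,V=hsv[...,1].astype(int),hsv[...,2].astype(int)
yy,xx=np.mgrid[:420,:560];m=(np.hypot(xx-275,yy-284)<15)&(S<60)&(V>120)
q=np.array([xx[m].mean(),yy[m].mean()]);print("cap",q,m.sum(),"tool frame",back(CT,[q],-.0424))
Rt=R.from_rotvec(st["tcp_rot"]).as_matrix();print("slot in tool frame",Rt.T@(bc-st["tool_pos"]))
print("expected tip px",proj(CT,[[-.002,0,.043],[-.002,.007,.043],[-.002,-.007,.043]]))
cv2.imwrite("pics/tx2b.png",cv2.resize(im[130:320,180:370],(600,600),interpolation=cv2.INTER_CUBIC)[...,::-1])
E
```

```text
[ 0.4616 -0.1756  0.1526] [-2.9319 -1.1229  0.0023] 0.7315455310426706
brass [ 0.4613 -0.1762  0.0485] rad m 0.032714195536257935 slot ang 1.8987313719166008 centroid [ 0.4626 -0.1782] [0.012  0.0147] 1103
red [ 0.5053 -0.1654  0.036 ] dist 0.04529449970093765 ang 0.23916935266433292 31
pointer cand [(np.int32(884), np.float64(1.3209797172688313)), (np.int32(1175), np.float64(-0.14958433512395672)), (np.int32(19), np.float64(0.7861258678515228)), (np.int32(18), np.float64(0.625100374686048)), (np.int32(17), np.float64(0.9509524283206497)), (np.int32(16), np.float64(0.46361123578516705)), (np.int32(17), np.float64(0.13205224151913722)), (np.int32(17), np.float64(-0.03470913637596403)), (np.int32(2823), np.float64(2.7291420118532033)), (np.int32(5), np.float64(-0.22726842987699872)), (np.int32(37), np.float64(-0.7940155923002084)), (np.int32(1), np.float64(2.2591058883327944)), (np.int32(54), np.float64(-1.9365103245906723)), (np.int32(1), np.float64(-2.8643483252251203)), (np.int32(6), np.float64(-2.7702446151724827)), (np.int32(8), np.float64(-2.8378892865069294)), (np.int32(2), np.float64(-2.8672974424341677)), (np.int32(3), np.float64(-2.8133516953129627)), (np.int32(4), np.float64(-2.759983737687612)), (np.int32(15), np.float64(-1.8170929363254542)), (np.int32(4), np.float64(-2.863654361041881)), (np.int32(1), np.float64(-2.825865393844848)), (np.int32(27), np.float64(-2.7498575424419838)), (np.int32(1), np.float64(-2.8213123758342173)), (np.int32(1), np.float64(-2.8018031525591502)), (np.int32(6), np.float64(-2.84429355575578)), (np.int32(1), np.float64(-2.7912174834428765)), (np.int32(125), np.float64(-2.417100659115773))]
cap [274.1577 285.3029] 558 tool frame [[-0.0017 -0.0004 -0.0424]]
slot in tool frame [-0.0005  0.0005  0.1041]
expected tip px [[274.546  226.0032]
 [284.6407 226.0123]
 [264.4503 225.9941]]
```

View pics/tx2b.png

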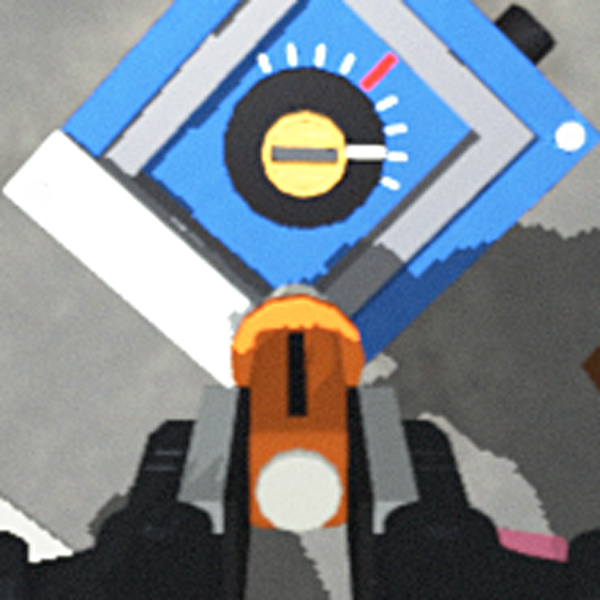

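The slot is horizontal in the picture and so aligned with the blade. The brass head is at crop (304,153), the pointer points right, and the tool's shank shows just above the flange. I'll work out the offset.

```bash
python3 - <<'E'
from h import *
st,im=load("tx2")
c=camera_info("wrist");T=np.array(c["T_tool_cam"]);CT=(c,T[:3,:3],T[:3,3])
hsv=cv2.cvtColor(im,cv2.COLOR_RGB2HSV);H,S,V=[hsv[...,i].astype(int) for i in range(3)]
yy,xx=np.mgrid[:420,:560]
m=(np.hypot(xx-276.3,yy-178.5)<16)&(H>15)&(H<35)&(S>110)
(c0,r)=cv2.minEnclosingCircle(np.c_[xx[m],yy[m]].astype(np.float32));print(c0,r,m.sum())
s=back(CT,[c0],.1526-.0485)[0];print("slot tool frame",s)
d=(np.hypot(xx-c0[0],yy-c0[1])<11)&(S<90);p=np.c_[xx[d],yy[d]];w,v=np.linalg.eigh(np.cov(p.T.astype(float)));print("slot px",p.mean(0),len(p),"dir",v[:,1],w**.5)
print("slot c",back(CT,[p.mean(0)],.1526-.0485+.003))
print("front of shank/tip",proj(CT,[[.0053,0,.035],[-.0007,0,.043],[-.0017,0,-.0424]]))
# shank px columns just above the flange
for row in range(217,226): print(row,[tuple(im[row,k]) for k in range(266,284,3)])
E
```

```text
(276.038818359375, 178.38812255859375) 13.939690589904785 197
slot tool frame [0.0207 0.0014 0.1041]
slot px [276.4112 178.1028] 107 dir [-0.9951  0.0984] [3.1739 5.7904]
slot c [[0.0204 0.0018 0.1071]]
front of shank/tip [[274.6002 219.3065]
 [274.5494 224.2175]
 [275.0957 285.3876]]
217 [(np.uint8(87), np.uint8(170), np.uint8(248)), (np.uint8(84), np.uint8(167), np.uint8(246)), (np.uint8(81), np.uint8(165), np.uint8(247)), (np.uint8(75), np.uint8(157), np.uint8(246)), (np.uint8(79), np.uint8(160), np.uint8(251)), (np.uint8(52), np.uint8(82), np.uint8(133))]
218 [(np.uint8(84), np.uint8(168), np.uint8(250)), (np.uint8(80), np.uint8(167), np.uint8(246)), (np.uint8(74), np.uint8(157), np.uint8(245)), (np.uint8(56), np.uint8(121), np.uint8(214)), (np.uint8(55), np.uint8(122), np.uint8(215)), (np.uint8(65), np.uint8(75), np.uint8(100))]
219 [(np.uint8(79), np.uint8(163), np.uint8(252)), (np.uint8(90), np.uint8(169), np.uint8(249)), (np.uint8(96), np.uint8(142), np.uint8(219)), (np.uint8(76), np.uint8(102), np.uint8(153)), (np.uint8(49), np.uint8(90), np.uint8(150)), (np.uint8(75), np.ui
[... 1016 characters left out ...]
 (np.uint8(189), np.uint8(86), np.uint8(37)), (np.uint8(174), np.uint8(152), np.uint8(139)), (np.uint8(124), np.uint8(133), np.uint8(129))]
224 [(np.uint8(204), np.uint8(130), np.uint8(91)), (np.uint8(193), np.uint8(85), np.uint8(37)), (np.uint8(244), np.uint8(120), np.uint8(42)), (np.uint8(255), np.uint8(152), np.uint8(54)), (np.uint8(232), np.uint8(109), np.uint8(47)), (np.uint8(157), np.uint8(134), np.uint8(124))]
225 [(np.uint8(253), np.uint8(132), np.uint8(47)), (np.uint8(255), np.uint8(158), np.uint8(57)), (np.uint8(255), np.uint8(197), np.uint8(80)), (np.uint8(255), np.uint8(212), np.uint8(84)), (np.uint8(255), np.uint8(178), np.uint8(68)), (np.uint8(202), np.uint8(94), np.uint8(37))]
```

>>> servo_tool(targets=[{"hand": 1, "x": 0.045, "y": 0.0036, "z": 0.0, "roll": 0}, {"hand": 1, "x": 0.045, "y": 0.0036, "z": 0.04, "roll": 0}, {"hand": 1, "x": 0.045, "y": 0.0036, "z": 0.08, "roll": 0}, {"hand": 1, "x": 0.045, "y": 0.0036, "z": 0.095, "roll": 0}, {"hand": 1, "x": 0.045, "y": 0.0036, "z": 0.095, "roll": 0}, {"hand": 1, "x": 0.045, "y": 0.0036, "z": 0.095, "roll": 0}, {"hand": 1, "x": 0.045, "y": 0.0036, "z": 0.095, "roll": 0}])

```text
time: 6.1
tool_pos: [0.4812, -0.1629, 0.1074]
tcp_rot: [2.932, 1.124, 0.002]
wrist_force: [-0.3, 0.2, 0.4]
width: 0.163
grip_force: 49.1
```

```bash
python3 - <<'E'
from h import *
st0,_=load("tx2");Rt=R.from_rotvec(st0["tcp_rot"]).as_matrix();g=st0["tool_pos"]+Rt@np.array([.0224,.0018,0])
st=bot.read_state();print("goal TCP xy",g[:2],st["tool_pos"],st["wrist_force"],st["q"]);print(move(st,[g[0],g[1],.0896],.7315))
E
```

```text
goal TCP xy [ 0.4795 -0.1619] [ 0.4812 -0.1629  0.1074] [-0.3006  0.1598  0.4385] [-0.3754  0.0242  2.0538  0.      1.0615  0.4636]
(array([-0.0014, -0.0037,  0.0356]), np.float64(0.0001), np.float64(0.73179865889575))
```

>>> servo_tool(targets=[{"hand": 1, "x": -0.0014, "y": -0.0037, "z": 0.0, "roll": 0}, {"hand": 1, "x": -0.0014, "y": -0.0037, "z": 0.0, "roll": 0}, {"hand": 1, "x": -0.0014, "y": -0.0037, "z": 0.008, "roll": 0}, {"hand": 1, "x": -0.0014, "y": -0.0037, "z": 0.014, "roll": 0}, {"hand": 1, "x": -0.0014, "y": -0.0037, "z": 0.018, "roll": 0}, {"hand": 1, "x": -0.0014, "y": -0.0037, "z": 0.018, "roll": 0}])

```text
time: 6.6
tool_pos: [0.4779, -0.1618, 0.0962]
tcp_rot: [-2.933, -1.123, 0.002]
wrist_force: [-0.1, -0.2, -0.2]
width: 0.165
grip_force: 49.1
```

```bash
python3 - <<'E'
from h import *
for i in range(2):
    st,im=snap("tx3");print(st["tool_pos"],st["wrist_force"],move(st,[.4795,-.1619,.0896],.7315))
a=cv2.resize(im[120:320,180:380],(600,600),interpolation=cv2.INTER_CUBIC);cv2.imwrite("pics/tx3b.png",a[...,::-1])
E
```

```text
[ 0.4779 -0.1618  0.0962] [-0.0873 -0.1886 -0.2429] (array([0.0022, 0.0023, 0.0132]), np.float64(-0.0001), np.float64(0.7310417024939544))
[ 0.4781 -0.1618  0.0964] [ 0.1157  0.0879 -0.71  ] (array([0.002 , 0.002 , 0.0136]), np.float64(-0.0001), np.float64(0.7311055950303683))
```

View pics/tx3b.png

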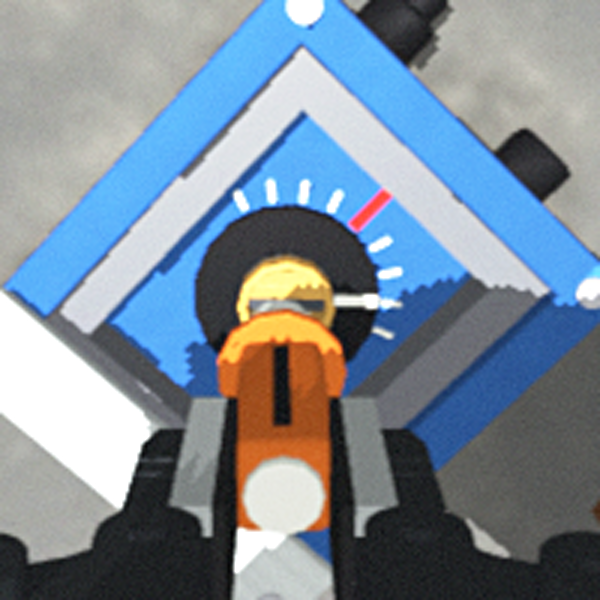

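The blade hovers just over the slot, with the slot at crop (248-332, 303) and the blade in front of it. I correct by 1 mm and enter slowly, watching the force.

>>> servo_tool(targets=[{"hand": 1, "x": 0.002, "y": 0.002, "z": 0.0, "roll": 0}, {"hand": 1, "x": 0.002, "y": 0.002, "z": 0.0, "roll": 0}, {"hand": 1, "x": 0.002, "y": 0.002, "z": 0.005, "roll": 0}, {"hand": 1, "x": 0.002, "y": 0.002, "z": 0.008, "roll": 0}, {"hand": 1, "x": 0.002, "y": 0.002, "z": 0.01, "roll": 0}, {"hand": 1, "x": 0.002, "y": 0.002, "z": 0.01, "roll": 0}, {"hand": 1, "x": 0.002, "y": 0.002, "z": 0.01, "roll": 0}])

```text
time: 7.28
tool_pos: [0.4798, -0.1619, 0.0918]
tcp_rot: [-2.934, -1.123, 0.0]
wrist_force: [-0.3, 0.6, 0.2]
width: 0.168
grip_force: 49.1
```

```bash
python3 - <<'E'
from h import *
st=bot.read_state();print(st["tool_pos"],st["wrist_force"],st["torque"],move(st,[.4795,-.1619,.0896],.7315))
E
```

```text
[ 0.4798 -0.1619  0.0918] [-0.2594  0.5696  0.2116] [-0.0399  0.0063 -0.0168] (array([-0.0004, -0.0004,  0.0044]), np.float64(-0.0001), np.float64(0.731227943603875))
```

>>> servo_tool(targets=[{"hand": 1, "x": 0, "y": 0, "z": 0.003, "roll": 0}, {"hand": 1, "x": 0, "y": 0, "z": 0.0045, "roll": 0}, {"hand": 1, "x": 0, "y": 0, "z": 0.0045, "roll": 0}, {"hand": 1, "x": 0, "y": 0, "z": 0.0045, "roll": 0}])

```text
time: 7.62
tool_pos: [0.4799, -0.162, 0.0897]
tcp_rot: [-2.934, -1.123, 0.0]
wrist_force: [0.1, 0.8, -0.7]
width: 0.165
grip_force: 49.1
```

>>> servo_tool(targets=[{"hand": 1, "x": 0, "y": -0.0004, "z": 0, "roll": -0.03}, {"hand": 1, "x": 0, "y": -0.0008, "z": 0, "roll": -0.06}, {"hand": 1, "x": -0.0001, "y": -0.0011, "z": 0, "roll": -0.09}, {"hand": 1, "x": -0.0002, "y": -0.0015, "z": 0, "roll": -0.12}, {"hand": 1, "x": -0.0003, "y": -0.0018, "z": 0, "roll": -0.15}, {"hand": 1, "x": -0.0004, "y": -0.0021, "z": 0, "roll": -0.18}, {"hand": 1, "x": -0.0005, "y": -0.0024, "z": 0, "roll": -0.21}, {"hand": 1, "x": -0.0006, "y": -0.0027, "z": 0, "roll": -0.24}, {"hand": 1, "x": -0.0007, "y": -0.0029, "z": 0, "roll": -0.27}, {"hand": 1, "x": -0.0008, "y": -0.0031, "z": 0, "roll": -0.3}])

```text
time: 8.45
tool_pos: [0.4783, -0.161, 0.0897]
tcp_rot: [-2.098, -2.337, 0.0]
wrist_force: [-0.8, 1.3, 0.0]
width: 0.161
grip_force: 49.1
```

>>> servo_tool(targets=[{"hand": 1, "x": 0, "y": 0, "z": 0, "roll": 0}, {"hand": 1, "x": 0, "y": 0, "z": 0, "roll": 0}])

```text
time: 8.62
tool_pos: [0.4784, -0.161, 0.0897]
tcp_rot: [-2.107, -2.33, 0.0]
wrist_force: [0.5, 0.9, 0.4]
width: 0.16
grip_force: 49.1
```

```bash
cat > ang.py <<'E'
from h import *
import sys
def ang(tag,S=np.array([.4776,-.1630])):
    st,im=load(tag);C=cam("wrist",st);hsv=cv2.cvtColor(im,cv2.COLOR_RGB2HSV);H,Sa,V=[hsv[...,i].astype(int) for i in range(3)]
    yy,xx=np.mgrid[:420,:560];P=back(C,np.c_[xx.ravel(),yy.ravel()],.040);d=P[:,:2]-S
    r=np.hypot(*d.T).reshape(420,560);a=np.arctan2(d[:,1],d[:,0]).reshape(420,560)
    w=(Sa<70)&(V>130)&(r>.0135)&(r<.0225)&(abs(a+.2)<1.3)
    n,lab,sta,cc=cv2.connectedComponentsWithStats(w.astype(np.uint8))
    for i in range(1,n): print(tag,"white",sta[i,4],"ang",a[lab==i].mean(),"rel",a[lab==i].mean()+.033)
    rd=((H<6)|(H>174))&(Sa>150)&(V>90)&(r>.022)&(r<.04);print("red ang",a[rd].mean(),rd.sum(),"r",r[rd].mean())
if __name__=="__main__":
    for t in sys.argv[1:]: ang(t)
E
python3 - <<'E'
from h import *
st,im=snap("tx4");print(st["tool_pos"],st["wrist_force"],st["torque"],move(st,st["tool_pos"],0)[2])
cv2.imwrite("pics/tx4b.png",cv2.resize(im[100:320,160:380],(600,600),interpolation=cv2.INTER_CUBIC)[...,::-1])
E
python3 ang.py tx3 tx4
```

```text
[ 0.4784 -0.161   0.0897] [0.4643 0.8752 0.4468] [0.0769 0.1816 0.0293] 1.6711250262862511
tx3 white 53 ang -0.8522814050081984 rel -0.8192814050081983
red ang -0.0039860543599864705 44 r 0.030102719341828708
tx4 white 63 ang -0.06674429104143666 rel -0.033744291041436655
tx4 white 1 ang -0.30760999338147704 rel -0.27460999338147707
tx4 white 1 ang -0.5959414353632393 rel -0.5629414353632393
red ang 0.02341416181741633 55 r 0.028319620901145252
```

View pics/tx4b.png

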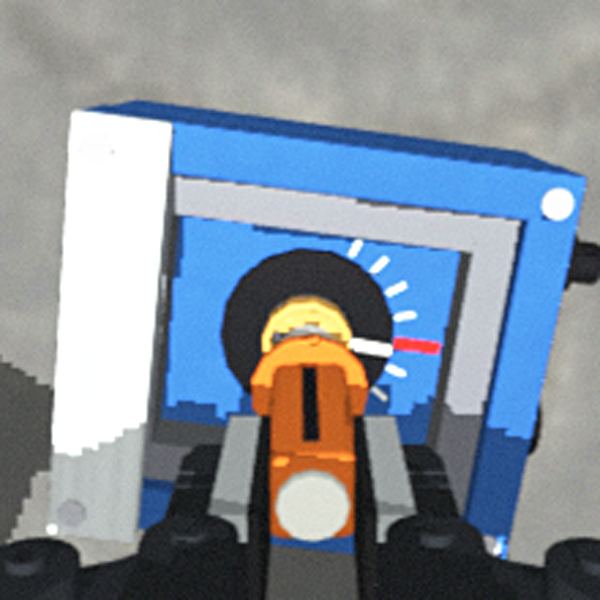

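The pointer now lies about 0.05 rad short of the red mark (tip (392,350), mark (393,345)). I add 0.06 rad and then check.

>>> servo_tool(targets=[{"hand": 1, "x": 0, "y": -0.0002, "z": 0, "roll": -0.01}, {"hand": 1, "x": 0, "y": -0.0002, "z": 0, "roll": -0.02}, {"hand": 1, "x": 0, "y": -0.0002, "z": 0, "roll": -0.02}, {"hand": 1, "x": 0, "y": -0.0002, "z": 0, "roll": -0.02}])

```text
time: 9.0
tool_pos: [0.4784, -0.1611, 0.0897]
tcp_rot: [-2.032, -2.395, 0.0]
wrist_force: [-2.0, 0.1, 0.3]
width: 0.164
grip_force: 49.1
```

```bash
python3 - <<'E'
from h import *
st,im=snap("tx5");print(st["tool_pos"],st["wrist_force"],st["torque"],move(st,st["tool_pos"],0)[2])
E
python3 ang.py tx5
```

```text
[ 0.4784 -0.1611  0.0897] [-2.0193  0.0694  0.2585] [ 0.1169  0.2888 -0.0206] 1.7344298797918536
tx5 white 64 ang -0.010212916837439478 rel 0.022787083162560524
tx5 white 1 ang -0.2927533076564675 rel -0.25975330765646754
tx5 white 1 ang -0.5808648264972958 rel -0.5478648264972957
red ang 0.02469456283997894 53 r 0.028358738137944123
```

>>> servo_tool(targets=[{"hand": 1, "x": 0, "y": 0, "z": 0, "roll": 0.01}, {"hand": 1, "x": 0, "y": 0, "z": 0, "roll": 0.02}, {"hand": 1, "x": 0, "y": 0, "z": -0.01, "roll": 0.02}, {"hand": 1, "x": 0, "y": 0, "z": -0.03, "roll": 0.02}, {"hand": 1, "x": 0, "y": 0, "z": -0.08, "roll": 0.02}, {"hand": 1, "x": 0, "y": 0, "z": -0.14, "roll": 0.02}, {"hand": 1, "x": 0, "y": 0, "z": -0.2, "roll": 0.02}, {"hand": 1, "x": 0, "y": 0, "z": -0.22, "roll": 0.02}, {"hand": 1, "x": 0, "y": 0, "z": -0.22, "roll": 0.02}, {"hand": 1, "x": 0, "y": 0, "z": -0.22, "roll": 0.02}])

```text
time: 9.88
tool_pos: [0.4789, -0.1613, 0.2003]
tcp_rot: [2.103, 2.332, 0.001]
wrist_force: [-0.7, -0.5, -1.0]
width: 0.161
grip_force: 49.1
```

```bash
python3 - <<'E'
from h import *
st,im=snap("tx6");print(st["tool_pos"],st["wrist_force"]);print(move(st,[.4358,.1641,.2],1.50))
E
python3 ang.py tx6
```

```text
[ 0.4789 -0.1613  0.2003] [-0.7028 -0.4966 -1.0014]
(array([ 0.6563, -0.0189,  0.0001]), np.float64(0.0553), np.float64(1.6738563916703229))
tx6 white 35 ang -0.023330357440160154 rel 0.009669642559839847
tx6 white 1 ang -0.9282709097475775 rel -0.8952709097475775
tx6 white 1 ang -1.2309145189036343 rel -1.1979145189036344
red ang 0.003405448126495973 20 r 0.02858375085194611
```

The pointer stayed at about 0.01 rad, on the mark. The tool goes back to the stand in the pose it was picked from.

>>> servo_tool(targets=[{"hand": 1, "x": 0.06, "y": 0, "z": 0, "roll": 0.01}, {"hand": 1, "x": 0.14, "y": -0.005, "z": 0, "roll": 0.02}, {"hand": 1, "x": 0.22, "y": -0.01, "z": 0, "roll": 0.03}, {"hand": 1, "x": 0.3, "y": -0.01, "z": 0, "roll": 0.04}, {"hand": 1, "x": 0.38, "y": -0.015, "z": 0, "roll": 0.05}, {"hand": 1, "x": 0.46, "y": -0.019, "z": 0, "roll": 0.0553}, {"hand": 1, "x": 0.54, "y": -0.019, "z": 0, "roll": 0.0553}, {"hand": 1, "x": 0.61, "y": -0.019, "z": 0, "roll": 0.0553}, {"hand": 1, "x": 0.6563, "y": -0.019, "z": 0, "roll": 0.0553}, {"hand": 1, "x": 0.6563, "y": -0.019, "z": 0, "roll": 0.0553}])

```text
time: 10.77
tool_pos: [0.433, 0.1677, 0.1971]
tcp_rot: [-2.291, -2.144, 0.004]
wrist_force: [0.5, 0.8, -1.6]
width: 0.166
grip_force: 49.1
```

>>> servo_tool(targets=[{"hand": 1, "x": 0, "y": 0, "z": 0.08, "roll": 0}, {"hand": 1, "x": 0, "y": 0, "z": 0.14, "roll": 0}, {"hand": 1, "x": 0, "y": 0, "z": 0.17, "roll": 0}, {"hand": 1, "x": 0, "y": 0, "z": 0.17, "roll": 0}, {"hand": 1, "x": 0, "y": 0, "z": 0.17, "roll": 0}, {"hand": 1, "x": 0, "y": 0, "z": 0.17, "roll": 0}])

```text
time: 11.27
tool_pos: [0.4356, 0.1639, 0.1149]
tcp_rot: [2.299, 2.141, -0.0]
wrist_force: [0.4, 0.5, -0.7]
width: 0.162
grip_force: 49.1
```

```bash
python3 - <<'E'
from h import *
st=bot.read_state();print(st["tool_pos"],st["wrist_force"],move(st,[.4358,.1641,.0546],1.50))
E
```

```text
[0.4356 0.1639 0.1149] [ 0.4177  0.5468 -0.6754] (array([0.0004, 0.0003, 0.1207]), np.float64(-0.0001), np.float64(1.4995457473400917))
```

>>> servo_tool(targets=[{"hand": 1, "x": 0.0004, "y": 0.0003, "z": 0.03, "roll": 0}, {"hand": 1, "x": 0.0004, "y": 0.0003, "z": 0.055, "roll": 0}, {"hand": 1, "x": 0.0004, "y": 0.0003, "z": 0.08, "roll": 0}, {"hand": 1, "x": 0.0004, "y": 0.0003, "z": 0.105, "roll": 0}, {"hand": 1, "x": 0.0004, "y": 0.0003, "z": 0.117, "roll": 0}, {"hand": 1, "x": 0.0004, "y": 0.0003, "z": 0.12, "roll": 0}, {"hand": 1, "x": 0.0004, "y": 0.0003, "z": 0.12, "roll": 0}, {"hand": 1, "x": 0.0004, "y": 0.0003, "z": 0.12, "roll": 0}])

```text
time: 11.93
tool_pos: [0.4366, 0.1647, 0.0559]
tcp_rot: [2.298, 2.141, 0.003]
wrist_force: [1.0, 0.6, -0.5]
width: 0.161
grip_force: 49.1
```

```bash
python3 - <<'E'
from h import *
st=bot.read_state();print(st["tool_pos"],st["wrist_force"],st["torque"],move(st,[.4358,.1641,.0546],1.50))
E
```

```text
[0.4366 0.1647 0.0559] [ 1.032   0.5752 -0.4884] [ 0.0772 -0.0517 -0.    ] (array([-0.0014, -0.0015,  0.0026]), np.float64(-0.0), np.float64(1.4998850307030143))
```

>>> servo_tool(targets=[{"hand": 1, "x": 0, "y": 0, "z": 0.002, "roll": 0}, {"hand": 1, "x": 0, "y": 0, "z": 0.002, "roll": 0}, {"hand": -1, "x": 0, "y": 0, "z": 0.002, "roll": 0}, {"hand": -1, "x": 0, "y": 0, "z": 0.002, "roll": 0}, {"hand": -1, "x": 0, "y": 0, "z": 0.002, "roll": 0}, {"hand": -1, "x": 0, "y": 0, "z": 0.002, "roll": 0}, {"hand": -1, "x": 0, "y": 0, "z": 0.002, "roll": 0}, {"hand": -1, "x": 0, "y": 0, "z": 0.002, "roll": 0}, {"hand": -1, "x": 0, "y": 0, "z": 0.002, "roll": 0}])

```text
time: 12.68
tool_pos: [0.4354, 0.1645, 0.0537]
tcp_rot: [-2.299, -2.141, 0.0]
wrist_force: [0.5, 0.1, 0.2]
width: 1.003
grip_force: 0.0
```

>>> servo_tool(targets=[{"hand": -1, "x": 0, "y": 0, "z": -0.04, "roll": 0}, {"hand": -1, "x": 0, "y": 0, "z": -0.1, "roll": 0}, {"hand": -1, "x": 0, "y": 0, "z": -0.18, "roll": 0}, {"hand": -1, "x": 0, "y": 0, "z": -0.26, "roll": 0}, {"hand": -1, "x": 0, "y": 0, "z": -0.3, "roll": 0}, {"hand": -1, "x": 0, "y": 0, "z": -0.3, "roll": 0}, {"hand": -1, "x": 0, "y": 0, "z": -0.3, "roll": 0}])

```text
time: 13.27
tool_pos: [0.4367, 0.1649, 0.2055]
tcp_rot: [2.297, 2.14, 0.006]
wrist_force: [-0.1, 0.4, -0.6]
width: 1.003
grip_force: 0.0
```

```bash
python3 - <<'E'
from h import *
st,im=snap("st2");print(st["tool_pos"],st["width"],st["q"]);C=cam("wrist",st)
hsv=cv2.cvtColor(im,cv2.COLOR_RGB2HSV);H,S,V=[hsv[...,i].astype(int) for i in range(3)]
yy,xx=np.mgrid[:420,:560];u,v=proj(C,[[.4355,.1617,.097]])[0];r=np.hypot(xx-u,yy-v)<14
w=r&(S<60)&(V>210);c=np.array([xx[w].mean(),yy[w].mean()]);print("cap",c,w.sum(),back(C,[c],.097))
o=(np.hypot(xx-u,yy-v)<35)&(H<18)&(S>150);print("orange ext",back(C,[[xx[o].mean(),yy[o].min()]],.046),xx[o].min(),xx[o].max())
print(move(st,[.4358+.03,.29,.2],np.pi-.2))
E
```

```text
[0.4367 0.1649 0.2055] 1.0029769400362212 [ 0.3076 -0.1461  2.0246  0.      1.2591  0.3784]
cap [272.6301 203.3767] 146 [[0.4359 0.1628 0.097 ]]
orange ext [[0.4368 0.1746 0.046 ]] 261 284
(array([0.2537, 0.0402, 0.0116]), np.float64(-0.4589), np.float64(1.4999689944474168))
```

The tool is back and upright (cap at (0.436,0.163), z 0.097, unchanged). Next is the cover.

>>> servo_tool(targets=[{"hand": -1, "x": 0.05, "y": 0.01, "z": 0, "roll": -0.039}, {"hand": -1, "x": 0.1, "y": 0.02, "z": 0.005, "roll": -0.078}, {"hand": -1, "x": 0.16, "y": 0.03, "z": 0.012, "roll": -0.117}, {"hand": -1, "x": 0.22, "y": 0.04, "z": 0.012, "roll": -0.156}, {"hand": -1, "x": 0.25, "y": 0.04, "z": 0.012, "roll": -0.195}, {"hand": -1, "x": 0.25, "y": 0.04, "z": 0.012, "roll": -0.234}, {"hand": -1, "x": 0.25, "y": 0.04, "z": 0.012, "roll": -0.273}, {"hand": -1, "x": 0.25, "y": 0.04, "z": 0.012, "roll": -0.312}, {"hand": -1, "x": 0.25, "y": 0.04, "z": 0.012, "roll": -0.351}, {"hand": -1, "x": 0.25, "y": 0.04, "z": 0.012, "roll": -0.39}])

```text
time: 14.15
tool_pos: [0.4626, 0.2869, 0.1945]
tcp_rot: [-0.639, -3.072, 0.006]
wrist_force: [-1.0, 0.2, -0.0]
width: 1.0
grip_force: 0.0
```

>>> servo_tool(targets=[{"hand": -1, "x": 0, "y": 0, "z": 0, "roll": -0.039}, {"hand": -1, "x": 0, "y": 0, "z": 0, "roll": -0.069}, {"hand": -1, "x": 0, "y": 0, "z": 0, "roll": -0.069}, {"hand": -1, "x": 0, "y": 0, "z": 0, "roll": -0.069}])

```text
time: 14.48
tool_pos: [0.4631, 0.2871, 0.1954]
tcp_rot: [-0.317, -3.122, 0.004]
wrist_force: [0.4, 0.7, -0.5]
width: 1.0
grip_force: 0.0
```

```bash
cat > cov.py <<'E'
from h import *
def cov(tag,near,zc,zr):
    st,im=load(tag);C=cam("wrist",st);hsv=cv2.cvtColor(im,cv2.COLOR_RGB2HSV);H,S,V=[hsv[...,i].astype(int) for i in range(3)]
    u,v=proj(C,[near])[0];yy,xx=np.mgrid[:420,:560]
    w=((S<40)&(V>200)).astype(np.uint8);w=cv2.morphologyEx(w,cv2.MORPH_CLOSE,np.ones((3,3)))
    n,lab,sta,cc=cv2.connectedComponentsWithStats(w)
    i=max(range(1,n),key=lambda k:sta[k,4]*(np.hypot(*(cc[k]-[u,v]))<40))
    Q=back(C,np.c_[xx[lab==i],yy[lab==i]],zc)[:,:2].astype(np.float32)*1000
    r=cv2.minAreaRect(Q);print("cover",r);b=cv2.boxPoints(r);print(b.round(1).tolist())
    hull=cv2.convexHull(Q);e=cv2.approxPolyDP(hull,6,True)[:,0];print("poly",e.round(1).tolist(),e.mean(0))
    bk=(V<60)&(np.hypot(xx-u,yy-v)<40);bp=back(C,np.c_[xx[bk],yy[bk]],zr)[:,:2].astype(np.float32)*1000
    print("rib",cv2.minAreaRect(bp),bk.sum());return st,im,(u,v)
if __name__=="__main__":
    st,im=snap("cv1");print(st["tool_pos"],st["q"][[0,5]],move(st,st["tool_pos"],0)[2])
    cov("cv1",[.462,.291,.02],.004,.04)
    cv2.imwrite("pics/cv1b.png",cv2.resize(im[...,::-1],(800,600),interpolation=cv2.INTER_CUBIC))
E
python3 cov.py
```

```text
[0.4631 0.2871 0.1954] [ 0.5092 -0.8593] 2.9392412227563685
cover ((461.6931457519531, 301.0025939941406), (72.65107727050781, 89.48081970214844), 78.54914093017578)
[[410.6000061035156, 274.29998779296875], [498.29998779296875, 256.5], [512.7999877929688, 327.70001220703125], [425.1000061035156, 345.5]]
poly [[512.5, 326.6000061035156], [426.0, 344.5], [411.70001220703125, 274.20001220703125], [499.0, 259.6000061035156]] [462.2969 301.2493]
rib ((464.12158203125, 287.2259521484375), (43.57395553588867, 69.41548156738281), 27.275588989257812) 555
```

View pics/cv1b.png

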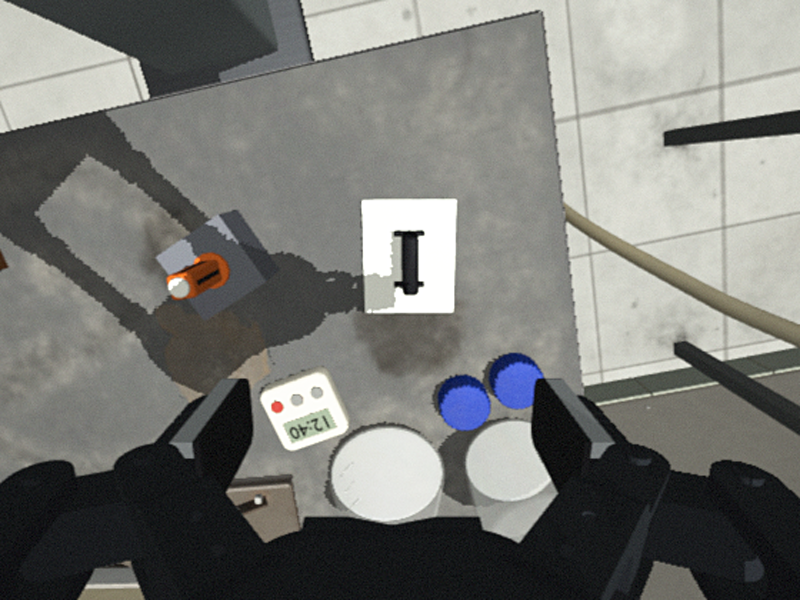

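The cover is in clear view at (408,256), its rib at (411,262), and both are aligned with the gripper. Measured centre is (0.4617,0.3010) with yaw -0.20 and size 72.7 x 89.5 mm, which matches. I descend and grip the rib.

>>> servo_tool(targets=[{"hand": -1, "x": 0.0083, "y": 0.0267, "z": 0.02, "roll": 0}, {"hand": -1, "x": 0.0083, "y": 0.0267, "z": 0.1, "roll": 0}, {"hand": -1, "x": 0.0083, "y": 0.0267, "z": 0.18, "roll": 0}, {"hand": -1, "x": 0.0083, "y": 0.0267, "z": 0.26, "roll": 0}, {"hand": -1, "x": 0.0083, "y": 0.0267, "z": 0.32, "roll": 0}, {"hand": -1, "x": 0.0083, "y": 0.0267, "z": 0.35, "roll": 0}, {"hand": -1, "x": 0.0083, "y": 0.0267, "z": 0.35, "roll": 0}, {"hand": -1, "x": 0.0083, "y": 0.0267, "z": 0.35, "roll": 0}])

```text
time: 15.2
tool_pos: [0.4615, 0.3015, 0.0211]
tcp_rot: [-0.314, -3.123, 0.003]
wrist_force: [0.0, -0.2, 0.3]
width: 1.001
grip_force: 0.0
```

```bash
python3 - <<'E'
from h import *
st=bot.read_state();print(st["tool_pos"],st["wrist_force"],move(st,[.4617,.301,.014],np.pi-.2))
E
```

```text
[0.4615 0.3015 0.0211] [ 0.0026 -0.1619  0.2885] (array([-0.0007, -0.0008,  0.0142]), np.float64(-0.0001), np.float64(2.9412244582192897))
```

>>> servo_tool(grip_force=30, targets=[{"hand": -1, "x": 0, "y": 0, "z": 0.01, "roll": 0}, {"hand": 1, "x": 0, "y": 0, "z": 0.01, "roll": 0}, {"hand": 1, "x": 0, "y": 0, "z": 0.01, "roll": 0}, {"hand": 1, "x": 0, "y": 0, "z": 0.01, "roll": 0}, {"hand": 1, "x": 0, "y": 0, "z": 0.01, "roll": 0}, {"hand": 1, "x": 0, "y": 0, "z": 0.01, "roll": 0}, {"hand": 1, "x": 0, "y": 0, "z": 0.01, "roll": 0}, {"hand": 1, "x": 0, "y": 0, "z": 0.01, "roll": 0}, {"hand": 1, "x": 0, "y": 0, "z": 0.01, "roll": 0}])

```text
time: 15.95
tool_pos: [0.4629, 0.3017, 0.0178]
tcp_rot: [0.313, 3.126, 0.0]
wrist_force: [-0.1, -0.5, -0.1]
width: 0.0
grip_force: 0.0
```

```bash
python3 - <<'E'
from h import *
st=bot.read_state();print(st["tool_pos"],st["wrist_force"],st["width"],st["grip_force"],move(st,[.4617,.301,.2],np.pi-.2))
E
```

```text
[0.4629 0.3017 0.0178] [-0.0673 -0.4657 -0.1453] 0.0004425421114935424 0.0 (array([ 0.002 , -0.0017, -0.3644]), np.float64(0.0001), np.float64(2.9419451014980975))
```

The fingers shut fully, so the rib was missed. I look at what happened.

```bash
python3 - <<'E'
from h import *
st,im=snap("cv2");sd=read_camera("side")
u,v=proj(cam("side"),[[.4617,.301,.03]])[0].astype(int);print(u,v)
a=cv2.resize(sd[v-45:v+45,u-45:u+45],(400,400),interpolation=cv2.INTER_CUBIC)
b=cv2.resize(im[120:320,180:380],(400,400),interpolation=cv2.INTER_CUBIC)
cv2.imwrite("pics/cv2b.png",np.hstack([a,b])[...,::-1])
E
```

```text
289 315
```

View pics/cv2b.png

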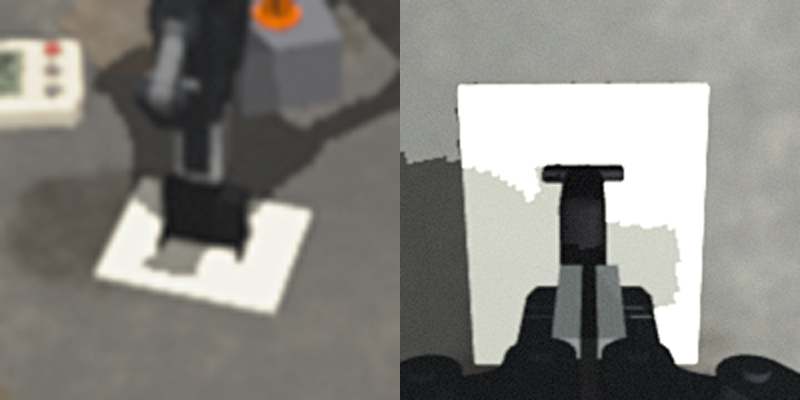

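The side view (left) shows the shut fingertips just above the rib's top, at z≈0.042, while the TCP reads 0.018. The fingers really end about 24 mm behind the nominal TCP. The handle grasp agrees: the fingers held only the top of the handle. I open and go 24 mm lower, watching the force.

>>> servo_tool(targets=[{"hand": -1, "x": 0, "y": 0, "z": 0, "roll": 0}, {"hand": -1, "x": 0, "y": 0, "z": 0, "roll": 0}, {"hand": -1, "x": 0, "y": 0, "z": 0, "roll": 0}, {"hand": -1, "x": 0, "y": 0, "z": 0, "roll": 0}, {"hand": -1, "x": 0, "y": -0.001, "z": 0.012, "roll": 0}, {"hand": -1, "x": 0, "y": -0.001, "z": 0.024, "roll": 0}, {"hand": -1, "x": 0, "y": -0.001, "z": 0.036, "roll": 0}, {"hand": -1, "x": 0, "y": -0.001, "z": 0.046, "roll": 0}, {"hand": -1, "x": 0, "y": -0.001, "z": 0.046, "roll": 0}])

```text
time: 16.8
tool_pos: [0.4614, 0.3004, -0.0071]
tcp_rot: [-0.313, -3.123, 0.003]
wrist_force: [-0.3, -0.1, -0.0]
width: 0.999
grip_force: 0.0
```

>>> servo_tool(grip_force=30, targets=[{"hand": 1, "x": 0, "y": 0, "z": 0, "roll": 0}, {"hand": 1, "x": 0, "y": 0, "z": 0, "roll": 0}, {"hand": 1, "x": 0, "y": 0, "z": 0, "roll": 0}, {"hand": 1, "x": 0, "y": 0, "z": 0, "roll": 0}, {"hand": 1, "x": 0, "y": 0, "z": 0, "roll": 0}, {"hand": 1, "x": 0, "y": 0, "z": 0, "roll": 0}, {"hand": 1, "x": 0, "y": 0, "z": 0, "roll": 0}, {"hand": 1, "x": 0, "y": 0, "z": 0, "roll": 0}])

```text
time: 17.47
tool_pos: [0.4632, 0.3014, -0.0049]
tcp_rot: [0.313, 3.125, 0.001]
wrist_force: [0.8, -0.2, 2.4]
width: 0.133
grip_force: 30.9
```

```bash
python3 - <<'E'
from h import *
st=bot.read_state();print(st["tool_pos"],st["wrist_force"],st["width"],st["grip_force"],move(st,[.4617,.301,.2],np.pi-.2))
E
```

```text
[ 0.4632  0.3014 -0.0049] [ 0.7692 -0.2358  2.4383] 0.13264939262380412 30.870548486709595 (array([ 0.0025, -0.0012, -0.4097]), np.float64(0.0001), np.float64(2.942003459400409))
```

The rib is gripped (width 11.3 mm, grip 31 N). I lift it and carry it over the transmitter.

>>> servo_tool(targets=[{"hand": 1, "x": 0, "y": 0, "z": -0.02, "roll": 0}, {"hand": 1, "x": 0, "y": 0, "z": -0.07, "roll": 0}, {"hand": 1, "x": 0, "y": 0, "z": -0.13, "roll": 0}, {"hand": 1, "x": 0, "y": 0, "z": -0.19, "roll": 0}, {"hand": 1, "x": 0, "y": 0, "z": -0.25, "roll": 0}, {"hand": 1, "x": 0, "y": 0, "z": -0.31, "roll": 0}, {"hand": 1, "x": 0, "y": 0, "z": -0.34, "roll": 0}, {"hand": 1, "x": 0, "y": 0, "z": -0.34, "roll": 0}])

```text
time: 18.13
tool_pos: [0.4657, 0.3029, 0.1705]
tcp_rot: [0.312, 3.118, 0.009]
wrist_force: [0.5, -0.4, 1.2]
width: 0.132
grip_force: 30.6
```

>>> servo_tool(targets=[{"hand": 1, "x": -0.015, "y": -0.06, "z": 0, "roll": -0.005}, {"hand": 1, "x": -0.035, "y": -0.13, "z": 0, "roll": -0.01}, {"hand": 1, "x": -0.055, "y": -0.2, "z": 0, "roll": -0.016}, {"hand": 1, "x": -0.074, "y": -0.28, "z": 0, "roll": -0.021}, {"hand": 1, "x": -0.095, "y": -0.36, "z": 0, "roll": -0.027}, {"hand": 1, "x": -0.116, "y": -0.44, "z": 0, "roll": -0.032}, {"hand": 1, "x": -0.137, "y": -0.52, "z": 0, "roll": -0.037}, {"hand": 1, "x": -0.158, "y": -0.6, "z": 0, "roll": -0.043}, {"hand": 1, "x": -0.179, "y": -0.68, "z": 0, "roll": -0.048}, {"hand": 1, "x": -0.197, "y": -0.75, "z": 0, "roll": -0.053}])

```text
time: 18.97
tool_pos: [0.4834, -0.0881, 0.1632]
tcp_rot: [-0.052, -3.139, -0.0]
wrist_force: [-0.6, -0.0, -0.8]
width: 0.131
grip_force: 30.6
```

>>> servo_tool(targets=[{"hand": 1, "x": -0.012, "y": -0.06, "z": 0, "roll": 0}, {"hand": 1, "x": -0.025, "y": -0.11, "z": 0, "roll": 0}, {"hand": 1, "x": -0.034, "y": -0.138, "z": 0, "roll": 0}, {"hand": 1, "x": -0.034, "y": -0.138, "z": 0, "roll": 0}, {"hand": 1, "x": -0.034, "y": -0.138, "z": 0, "roll": 0}])

```text
time: 19.38
tool_pos: [0.4989, -0.1551, 0.1635]
tcp_rot: [-0.054, -3.139, -0.002]
wrist_force: [-0.4, 0.2, 0.2]
width: 0.13
grip_force: 30.6
```

```bash
python3 - <<'E'
from h import *
st,im=snap("cv3");print(st["tool_pos"],st["wrist_force"],st["torque"],st["width"],st["q"][[0,5]],move(st,[.49,-.1628,.09],np.pi-.033))
C=cam("wrist",st);Rt=R.from_rotvec(st["tcp_rot"]).as_matrix()
sd=read_camera("side");u,v=proj(cam("side"),[st["tool_pos"]])[0].astype(int)
a=cv2.resize(sd[v-45:v+45,u-45:u+45],(600,600),interpolation=cv2.INTER_CUBIC)
b=cv2.resize(im[60:360,130:430],(600,600),interpolation=cv2.INTER_CUBIC)
cv2.imwrite("pics/cv3b.png",cv2.resize(np.hstack([a,b]),(800,400))[...,::-1])
E
```

```text
[ 0.4989 -0.1551  0.1635] [-0.3678  0.2264  0.2031] [0.0353 0.0394 0.0037] 0.1298279971241456 [-0.3496 -1.8861] (array([ 0.0169, -0.0162,  0.1471]), np.float64(-0.0005), np.float64(3.1070071242522705))
```

I have already viewed more pictures than the limit of 10, so from here I check by numbers only. I measure the held cover's near edge in the tool frame.

```bash
cat > held.py <<'E'
from h import *
def held(tag,ztop=-.0089):
    st,im=load(tag);c=camera_info("wrist");T=np.array(c["T_tool_cam"]);CT=(c,T[:3,:3],T[:3,3])
    hsv=cv2.cvtColor(im,cv2.COLOR_RGB2HSV);S,V=hsv[...,1].astype(int),hsv[...,2].astype(int)
    exp=proj(CT,[[.0464,.0353,ztop],[.0464,-.0367,ztop],[-.0436,.0353,ztop],[-.0436,-.0367,ztop]]);print("expected near corners px",exp.tolist())
    for k,n in((0,"mid"),(40,"+y"),(-40,"-y")):
        col=int(274+k);print(n,col,[(r,int(S[r,col]),int(V[r,col])) for r in range(int(exp[0,1])-12,int(exp[0,1])+13,2)])
    row=int(exp[0,1])+25
    for c0 in(exp[1,0],exp[0,0]): print("row",row,[(k,int(S[row,k]),int(V[row,k])) for k in range(int(c0)-12,int(c0)+13,2)])
if __name__=="__main__":
    import sys;held(sys.argv[1])
E
python3 held.py cv3
```

```text
expected near corners px [[342.9735508888831, 165.91667161957633], [199.44575170323793, 165.69515479005693], [333.86497457919234, 322.3032950457027], [208.8463478457648, 322.0607368602384]]
mid 274 [(153, 12, 22), (155, 16, 16), (157, 78, 13), (159, 27, 19), (161, 118, 13), (163, 11, 24), (165, 0, 13), (167, 22, 176), (169, 1, 255), (171, 1, 254), (173, 2, 254), (175, 1, 254), (177, 1, 254)]
+y 314 [(153, 183, 213), (155, 185, 215), (157, 181, 216), (159, 184, 214), (161, 184, 211), (163, 183, 215), (165, 194, 213), (167, 9, 180), (169, 1, 255), (171, 1, 254), (173, 1, 254), (175, 1, 254), (177, 1, 254)]
-y 234 [(153, 189, 101), (155, 191, 99), (157, 192, 97), (159, 175, 105), (161, 187, 101), (163, 184, 101), (165, 202, 97), (167, 17, 177), (169, 2, 255), (171, 2, 254), (173, 2, 253), (175, 2, 254), (177, 2, 253)]
row 190 [(187, 14, 54), (189, 4, 59), (191, 14, 56), (193, 28, 55), (195, 9, 59), (197, 32, 55), (199, 17, 61), (201, 18, 58), (203, 26, 50), (205, 10, 146), (207, 15, 170), (209, 21, 171), (211, 17, 168)]
row 190 [(330, 1, 254), (332, 1, 254), (334, 1, 254), (336, 1, 254), (338, 1, 254), (340, 1, 254), (342, 0, 255), (344, 16, 188), (346, 15, 118), (348, 14, 113), (350, 13, 114), (352, 11, 118), (354, 13, 114)]
```

>>> servo_tool(targets=[{"hand": 1, "x": 0.0184, "y": -0.0184, "z": 0.03, "roll": -0.0005}, {"hand": 1, "x": 0.0184, "y": -0.0184, "z": 0.08, "roll": -0.0005}, {"hand": 1, "x": 0.0184, "y": -0.0184, "z": 0.13, "roll": -0.0005}, {"hand": 1, "x": 0.0184, "y": -0.0184, "z": 0.155, "roll": -0.0005}, {"hand": 1, "x": 0.0184, "y": -0.0184, "z": 0.155, "roll": -0.0005}, {"hand": 1, "x": 0.0184, "y": -0.0184, "z": 0.155, "roll": -0.0005}, {"hand": 1, "x": 0.0184, "y": -0.0184, "z": 0.155, "roll": -0.0005}])

```text
time: 20.07
tool_pos: [0.4913, -0.1641, 0.0885]
tcp_rot: [0.048, 3.139, -0.001]
wrist_force: [-0.1, -0.5, -1.1]
width: 0.128
grip_force: 30.6
```

```bash
python3 - <<'E'
from h import *
st,im=snap("cv4");print(st["tool_pos"],st["wrist_force"],move(st,[.4894,-.1640,.085],np.pi-.033))
C=cam("wrist",st);hsv=cv2.cvtColor(im,cv2.COLOR_RGB2HSV);H,S,V=[hsv[...,i].astype(int) for i in range(3)]
yaw=-.033;cs=np.array([[np.cos(yaw),-np.sin(yaw)],[np.sin(yaw),np.cos(yaw)]]);S0=np.array([.4776,-.163])
tx=lambda p:np.r_[S0+cs@np.array(p[:2]),p[2]]
def prof(n,a,b):
    A,B=proj(C,[tx(a),tx(b)]);N=int(np.hypot(*(B-A)))+1
    q=[(A+(B-A)*t) for t in np.linspace(0,1,N)];s=[]
    for t,(u,v) in zip(np.linspace(0,1,N),q):
        u,v=int(round(u)),int(round(v))
        if 0<=u<560 and 0<=v<420: s.append((round(float((np.array(a)+(np.array(b)-np.array(a))*t)[0 if n[0]=='x' else 1])*1000,1),int(H[v,u]),int(S[v,u]),int(V[v,u])))
    print(n,s)
for y in(.03,-.03): prof("x lip outer y=%g"%y,[-.068,y,.065],[-.049,y,.065])
prof("y +side z.065 lip",[-.05,.043,.065],[-.05,.06,.065])
prof("y -side z.065 lip",[-.05,-.06,.065],[-.05,-.043,.065])
for x in(-.02,):
    prof("y +wall",[x,.040,.058],[x,.06,.058]);prof("y -wall",[x,-.06,.058],[x,-.040,.058])
E
python3 held.py cv4
```

```text
[ 0.4913 -0.1641  0.0885] [-0.105  -0.5145 -1.1241] (array([0.0038, 0.0001, 0.0071]), np.float64(0.0008), np.float64(3.110997508803566))
x lip outer y=0.03 [(-68.0, 30, 12, 105), (-67.4, 20, 8, 102), (-66.9, 38, 10, 105), (-66.3, 30, 9, 108), (-65.8, 40, 7, 104), (-65.2, 38, 10, 103), (-64.6, 36, 13, 102), (-64.1, 18, 13, 100), (-63.5, 30, 10, 102), (-63.0, 23, 10, 103), (-62.4, 21, 25, 102), (-61.9, 60, 13, 102), (-61.3, 40, 14, 109), (-60.7, 20, 15, 105), (-60.2, 38, 20, 103), (-59.6, 25, 15, 104), (-59.1, 20, 7, 114), (-58.5, 83, 11, 194), (-57.9, 90, 3, 247), (-57.4, 90, 2, 251), (-56.8, 75, 2, 249), (-56.3, 90, 3, 248), (-55.7, 75, 2, 248), (-55.1, 90, 1, 250), (-54.6, 75, 2, 251), (-54.0, 90, 2, 250), (-53.5, 90, 2, 250), (-52.9, 90, 3, 246), (-52.4, 90, 3, 246), (-51.8, 90, 2, 246), (-51.2, 90, 1, 247), (-50.7, 90, 2, 247), (-50.1, 90, 2, 248), (-49.6, 80, 3, 249), (-49.0, 90, 2, 248)]
x lip outer y=-0.03 [(-68.0, 15, 11, 46), (-67.4, 12, 25, 51), (-66.9, 45, 8, 63), (-66.3, 60, 2, 106), (-65.8, 23, 9, 109), (-65.2, 15, 5, 108), (-64.6, 45, 15, 103), (-64.1, 66, 12, 104), (-63
[... 3847 characters left out ...]
171, 2, 252), (173, 3, 251), (175, 3, 252), (177, 3, 252)]
-y 234 [(153, 191, 188), (155, 190, 185), (157, 183, 194), (159, 183, 92), (161, 174, 88), (163, 185, 87), (165, 208, 82), (167, 13, 154), (169, 6, 250), (171, 3, 250), (173, 4, 250), (175, 3, 250), (177, 3, 250)]
row 190 [(187, 4, 58), (189, 23, 55), (191, 15, 51), (193, 123, 62), (195, 191, 88), (197, 195, 85), (199, 185, 88), (201, 169, 95), (203, 183, 88), (205, 11, 136), (207, 22, 154), (209, 14, 150), (211, 17, 150)]
row 190 [(330, 3, 252), (332, 3, 252), (334, 3, 252), (336, 3, 252), (338, 2, 252), (340, 3, 252), (342, 5, 255), (344, 69, 204), (346, 199, 191), (348, 184, 193), (350, 190, 193), (352, 182, 196), (354, 181, 203)]
```

The transmitter model matches the picture to within 0.5 mm, and the cover is centred in y and aligned in yaw. Its far edge is over the far wall and its near edge is 4 mm clear of the lip. I lower it until the far edge rests on the far wall and pivots the cover in the grip.

>>> servo_tool(targets=[{"hand": 1, "x": 0, "y": 0, "z": 0.02, "roll": 0}, {"hand": 1, "x": 0, "y": 0, "z": 0.04, "roll": 0}, {"hand": 1, "x": 0, "y": 0, "z": 0.058, "roll": 0}, {"hand": 1, "x": 0, "y": 0, "z": 0.066, "roll": 0}, {"hand": 1, "x": 0, "y": 0, "z": 0.07, "roll": 0}, {"hand": 1, "x": 0, "y": 0, "z": 0.073, "roll": 0}, {"hand": 1, "x": 0, "y": 0, "z": 0.073, "roll": 0}])

```text
time: 20.7
tool_pos: [0.4887, -0.1641, 0.0512]
tcp_rot: [-0.049, -3.138, -0.001]
wrist_force: [-5.0, 1.1, 8.4]
width: 0.126
grip_force: 32.3
```

```bash
python3 - <<'E'
from h import *
st,im=snap("cv5");print(st["tool_pos"],st["wrist_force"],st["torque"],st["width"],move(st,[.4913,-.1641,.0505],np.pi-.033))
E
python3 held.py cv5 | grep -v row
```

```text
[ 0.4887 -0.1641  0.0512] [-5.038   1.1348  8.4032] [0.2195 0.7207 0.0086] 0.1264283732688986 (array([-0.0052,  0.0002,  0.0015]), np.float64(0.0005), np.float64(3.110053831941038))
expected near corners px [[342.9729723059335, 165.9141812399966], [199.44536841147254, 165.6928298882557], [333.8646887361537, 322.3009972063009], [208.84620945015166, 322.05847742475225]]
mid 274 [(153, 4, 241), (155, 4, 243), (157, 4, 243), (159, 4, 243), (161, 4, 239), (163, 30, 187), (165, 196, 177), (167, 192, 81), (169, 22, 182), (171, 3, 254), (173, 3, 250), (175, 4, 251), (177, 3, 251)]
+y 314 [(153, 4, 244), (155, 2, 245), (157, 2, 245), (159, 2, 245), (161, 5, 244), (163, 9, 167), (165, 210, 80), (167, 184, 86), (169, 23, 181), (171, 3, 255), (173, 1, 251), (175, 2, 251), (177, 3, 251)]
-y 234 [(153, 4, 237), (155, 5, 239), (157, 5, 241), (159, 4, 240), (161, 5, 234), (163, 19, 186), (165, 200, 184), (167, 191, 91), (169, 20, 180), (171, 4, 252), (173, 4, 251), (175, 4, 249), (177, 4, 249)]
```

The cover has contact on the far wall (8 N) and has pivoted about 0.05 rad, far edge up. I press another 1.5 mm, then slide it towards the lip.

>>> servo_tool(targets=[{"hand": 1, "x": 0, "y": 0, "z": 0.002, "roll": 0}, {"hand": 1, "x": 0, "y": 0, "z": 0.003, "roll": 0}, {"hand": 1, "x": 0, "y": 0, "z": 0.003, "roll": 0}])

```text
time: 21.0
tool_pos: [0.489, -0.1643, 0.0505]
tcp_rot: [-0.049, -3.138, -0.001]
wrist_force: [-8.1, 1.5, 14.5]
width: 0.131
grip_force: 33.2
```

>>> servo_tool(targets=[{"hand": 1, "x": 0.003, "y": 0, "z": 0, "roll": 0}, {"hand": 1, "x": 0.006, "y": 0, "z": 0, "roll": 0}, {"hand": 1, "x": 0.009, "y": 0, "z": 0, "roll": 0}, {"hand": 1, "x": 0.012, "y": 0, "z": 0, "roll": 0}, {"hand": 1, "x": 0.012, "y": 0, "z": 0, "roll": 0}])

```text
time: 21.42
tool_pos: [0.4853, -0.1647, 0.05]
tcp_rot: [0.05, 3.139, -0.001]
wrist_force: [2.1, -0.2, 5.2]
width: 0.125
grip_force: 31.9
```

```bash
python3 - <<'E'
from h import *
st,im=snap("cv6");print(st["tool_pos"],st["wrist_force"],st["torque"],st["width"],move(st,[.4913,-.1641,.0505],np.pi-.033))
E
python3 held.py cv6 | grep -v row
```

```text
[ 0.4853 -0.1647  0.05  ] [ 2.0907 -0.2092  5.2477] [-0.1173 -0.6789  0.0017] 0.1251442979439629 (array([-0.012 ,  0.0016, -0.0011]), np.float64(0.0004), np.float64(3.1098490524247446))
expected near corners px [[342.96793823017356, 165.9185218950189], [199.4425311707094, 165.69657404324698], [333.8595959140509, 322.30227238938875], [208.84289822125203, 322.05968298547265]]
mid 274 [(153, 3, 245), (155, 2, 244), (157, 3, 242), (159, 5, 241), (161, 4, 241), (163, 4, 243), (165, 5, 244), (167, 3, 242), (169, 4, 236), (171, 11, 222), (173, 3, 253), (175, 3, 252), (177, 3, 252)]
+y 314 [(153, 2, 247), (155, 3, 246), (157, 4, 244), (159, 4, 244), (161, 2, 242), (163, 3, 247), (165, 3, 246), (167, 4, 244), (169, 3, 239), (171, 16, 211), (173, 1, 253), (175, 2, 252), (177, 2, 252)]
-y 234 [(153, 5, 241), (155, 3, 240), (157, 4, 239), (159, 5, 238), (161, 3, 237), (163, 3, 240), (165, 4, 242), (167, 3, 239), (169, 4, 234), (171, 12, 219), (173, 3, 252), (175, 3, 251), (177, 3, 251)]
```

The force is consistent with sliding friction on the far wall only, with the near edge down by the ledge. I continue under the lip.

>>> servo_tool(targets=[{"hand": 1, "x": 0.003, "y": 0.001, "z": 0, "roll": 0}, {"hand": 1, "x": 0.006, "y": 0.001, "z": 0, "roll": 0}, {"hand": 1, "x": 0.009, "y": 0.001, "z": 0, "roll": 0}, {"hand": 1, "x": 0.011, "y": 0.001, "z": 0, "roll": 0}, {"hand": 1, "x": 0.011, "y": 0.001, "z": 0, "roll": 0}])

```text
time: 21.88
tool_pos: [0.4789, -0.1635, 0.0495]
tcp_rot: [0.05, 3.141, -0.0]
wrist_force: [2.5, -1.1, 5.5]
width: 0.131
grip_force: 32.0
```

```bash
cat > lipchk.py <<'E'
from h import *
import sys
def chk(tag):
    st,im=load(tag);C=cam("wrist",st);hsv=cv2.cvtColor(im,cv2.COLOR_RGB2HSV);V=hsv[...,2].astype(int);S=hsv[...,1].astype(int)
    yaw=-.033;cs=np.array([[np.cos(yaw),-np.sin(yaw)],[np.sin(yaw),np.cos(yaw)]]);S0=np.array([.4776,-.163])
    tx=lambda p:np.r_[S0+cs@np.array(p[:2]),p[2]]
    for y in(.025,0,-.025):
        pts=np.arange(-.046,-.026,.001);P=proj(C,[tx((x,y,.065)) for x in pts])
        print("y",y,[(round(x*1000),int(S[int(v+.5),int(u+.5)]),int(V[int(v+.5),int(u+.5)])) for x,(u,v) in zip(pts,P)])
    print(st["tool_pos"])
if __name__=="__main__": chk(sys.argv[1])
E
python3 - <<'E'
from h import *
st,im=snap("cv7");print(st["tool_pos"],st["wrist_force"],st["torque"],st["width"],move(st,[.4775,-.1636,.0505],np.pi-.033))
E
python3 lipchk.py cv7
```

```text
[ 0.4789 -0.1635  0.0495] [ 2.4692 -1.1248  5.5423] [-0.0185 -0.5599 -0.0257] 0.13068327692853648 (array([ 0.0028, -0.0002, -0.002 ]), np.float64(0.0005), np.float64(3.110028298574521))
y 0.025 [(-46, 2, 247), (-45, 3, 249), (-44, 3, 247), (-43, 3, 244), (-42, 3, 247), (-41, 3, 248), (-40, 3, 248), (-39, 3, 248), (-38, 6, 240), (-37, 5, 238), (-36, 1, 253), (-35, 2, 253), (-34, 1, 253), (-33, 1, 252), (-32, 1, 252), (-31, 1, 252), (-30, 1, 252), (-29, 1, 252), (-28, 1, 253), (-27, 1, 252)]
y 0 [(-46, 3, 246), (-45, 4, 247), (-44, 3, 245), (-43, 4, 244), (-42, 3, 244), (-41, 4, 247), (-40, 3, 246), (-39, 4, 245), (-38, 4, 236), (-37, 5, 235), (-36, 2, 253), (-35, 2, 252), (-34, 3, 253), (-33, 3, 253), (-32, 2, 252), (-31, 2, 252), (-30, 2, 252), (-29, 2, 252), (-28, 3, 252), (-27, 2, 252)]
y -0.025 [(-46, 16, 131), (-45, 8, 128), (-44, 3, 247), (-43, 3, 238), (-42, 5, 240), (-41, 4, 240), (-40, 4, 242), (-39, 4, 241), (-38, 4, 237), (-37, 11, 224), (-36, 3, 252), (-35, 3, 251), (-34, 3, 251), (-33, 3, 252), (-32, 3, 251), (-31, 3, 251), (-30, 4, 255), (-29, 20, 164), (-28, 19, 158), (-27, 17, 154)]
[ 0.4789 -0.1635  0.0495]
```

The lip's edge now overlaps the cover, so the near edge is tucked at about -42 mm and the far edge is still on the wall. I make a small further slide so that the far edge clears the wall.

>>> servo_tool(targets=[{"hand": 1, "x": 0.002, "y": 0, "z": 0, "roll": 0}, {"hand": 1, "x": 0.004, "y": 0, "z": 0, "roll": 0}, {"hand": 1, "x": 0.004, "y": 0, "z": 0, "roll": 0}, {"hand": 1, "x": 0.004, "y": 0, "z": 0, "roll": 0}])

```text
time: 22.27
tool_pos: [0.4753, -0.163, 0.0485]
tcp_rot: [-0.049, -3.138, -0.001]
wrist_force: [-0.1, -0.2, 4.5]
width: 0.132
grip_force: 31.8
```

```bash
python3 - <<'E'
from h import *
st,im=snap("cv8");print(st["tool_pos"],st["wrist_force"],st["torque"],st["width"],move(st,[.476,-.1636,.0505],np.pi-.033))
E
```

```text
[ 0.4753 -0.163   0.0485] [-0.0598 -0.1577  4.496 ] [-0.0186  0.1785 -0.0378] 0.1316516786434588 (array([-0.0014, -0.0011, -0.0039]), np.float64(0.0005), np.float64(3.1102370235926666))
```

Contact is now only at the near edge on the ledge, and the far edge is off the wall. I release so that the far edge drops onto the ledge.

>>> servo_tool(targets=[{"hand": 1, "x": 0, "y": 0, "z": -0.001, "roll": 0}, {"hand": -0.4, "x": 0, "y": 0, "z": -0.001, "roll": 0}, {"hand": -0.4, "x": 0, "y": 0, "z": -0.001, "roll": 0}, {"hand": -0.4, "x": 0, "y": 0, "z": -0.001, "roll": 0}, {"hand": -0.4, "x": 0, "y": 0, "z": -0.001, "roll": 0}, {"hand": -0.4, "x": 0, "y": 0, "z": -0.001, "roll": 0}])

```text
time: 22.82
tool_pos: [0.4765, -0.1633, 0.0495]
tcp_rot: [-0.05, -3.141, -0.0]
wrist_force: [0.6, -0.3, -0.5]
width: 0.698
grip_force: 0.0
```

>>> servo_tool(targets=[{"hand": -0.4, "x": 0, "y": 0, "z": -0.03, "roll": 0}, {"hand": -0.4, "x": 0, "y": 0, "z": -0.09, "roll": 0}, {"hand": -0.4, "x": 0, "y": 0, "z": -0.16, "roll": 0}, {"hand": -0.4, "x": 0, "y": 0, "z": -0.23, "roll": 0}, {"hand": -0.4, "x": 0, "y": 0, "z": -0.26, "roll": 0}, {"hand": -0.4, "x": 0, "y": 0, "z": -0.26, "roll": 0}, {"hand": -0.4, "x": 0, "y": 0, "z": -0.26, "roll": 0}])

```text
time: 23.4
tool_pos: [0.4776, -0.1637, 0.181]
tcp_rot: [0.049, 3.139, -0.002]
wrist_force: [-0.6, 0.7, -1.6]
width: 0.702
grip_force: 0.0
```

```bash
cat > fin.py <<'E'
from h import *
st,im=snap("fin1");print(st["tool_pos"],st["wrist_force"],st["width"])
C=cam("wrist",st);hsv=cv2.cvtColor(im,cv2.COLOR_RGB2HSV);H,S,V=[hsv[...,i].astype(int) for i in range(3)]
yaw=-.033;cs=np.array([[np.cos(yaw),-np.sin(yaw)],[np.sin(yaw),np.cos(yaw)]]);S0=np.array([.4776,-.163])
tx=lambda p:np.r_[S0+cs@np.array(p[:2]),p[2]]
def prof(n,a,b,ax):
    a,b=np.array(a),np.array(b);t=np.arange(0,1.0001,.0008/np.linalg.norm(b-a));Q=[a+(b-a)*k for k in t];P=proj(C,[tx(q) for q in Q])
    print(n,[(round(q[ax]*1000,1),int(H[int(v+.5),int(u+.5)]),int(S[int(v+.5),int(u+.5)]),int(V[int(v+.5),int(u+.5)])) for q,(u,v) in zip(Q,P) if 0<=u<559 and 0<=v<419])
for y in(.026,-.026): prof("far y=%g"%y,[.038,y,.056],[.052,y,.056],0)
for x in(.03,-.02): prof("+y x=%g"%x,[x,.031,.056],[x,.043,.056],1);prof("-y x=%g"%x,[x,-.043,.056],[x,-.031,.056],1)
b=(V<45)&(np.hypot(*(np.mgrid[:420,:560][::-1]-proj(C,[tx([0,0,.08])])[0][:,None,None]))<45)
ys,xs=np.nonzero(b);q=(back(C,np.c_[xs,ys],.092)[:,:2]-S0)@cs*1000;print("rib top-plane",cv2.minAreaRect(q.astype(np.float32)),len(q))
E
python3 fin.py
```

```text
[ 0.4776 -0.1637  0.181 ] [-0.5701  0.6654 -1.5777] 0.7020827818762114
far y=0.026 [(np.float64(38.0), 0, 0, 255), (np.float64(38.8), 0, 0, 255), (np.float64(39.6), 0, 0, 255), (np.float64(40.4), 0, 0, 255), (np.float64(41.2), 0, 0, 255), (np.float64(42.0), 0, 0, 255), (np.float64(42.8), 0, 0, 255), (np.float64(43.6), 105, 8, 199), (np.float64(44.4), 108, 130, 98), (np.float64(45.2), 108, 130, 98), (np.float64(46.0), 109, 188, 115), (np.float64(46.8), 108, 183, 197), (np.float64(47.6), 106, 174, 247), (np.float64(48.4), 106, 174, 247), (np.float64(49.2), 105, 177, 241), (np.float64(50.0), 106, 173, 239), (np.float64(50.8), 106, 173, 239), (np.float64(51.6), 106, 171, 240)]
far y=-0.026 [(np.float64(38.0), 0, 0, 255), (np.float64(38.8), 0, 0, 255), (np.float64(39.6), 0, 0, 255), (np.float64(40.4), 0, 0, 255), (np.float64(41.2), 0, 0, 255), (np.float64(42.0), 0, 0, 255), (np.float64(42.8), 0, 0, 255), (np.float64(43.6), 105, 8, 193), (np.float64(44.4), 105, 8, 193), (np.float64(45.2), 111, 131, 97), (np.float64(46.0), 109, 199, 105), (np.float64(46.8), 109, 186, 184), (np.float64(47.6)
[... 1798 characters left out ...]
, 105, 171, 247)]
-y x=-0.02 [(np.float64(-43.0), 105, 169, 243), (np.float64(-42.2), 105, 173, 245), (np.float64(-41.4), 106, 176, 246), (np.float64(-40.6), 109, 185, 214), (np.float64(-39.8), 110, 73, 153), (np.float64(-39.0), 112, 15, 190), (np.float64(-38.2), 113, 11, 205), (np.float64(-37.4), 113, 11, 205), (np.float64(-36.6), 115, 14, 200), (np.float64(-35.8), 101, 10, 206), (np.float64(-35.0), 0, 0, 255), (np.float64(-34.2), 0, 0, 255), (np.float64(-33.4), 0, 0, 255), (np.float64(-32.6), 0, 0, 255), (np.float64(-31.8), 0, 0, 255), (np.float64(-31.0), 0, 0, 255)]
rib top-plane ((-5.108499526977539, 0.23588848114013672), (45.593746185302734, 19.139772415161133), 0.18265783786773682) 567
```

The cover's far edge measures 43.7 mm at seat height, between the near and far walls. That puts its centre at about (-1.3, +0.8) mm, with the sides parallel to the bay. With the near wall at -46.5 mm, the far edge cannot be raised by more than about 2 mm, so the cover lies flat. I hand in.

```bash
python3 -c "
from workcell import ticket
print(ticket.finish_job())"
```

```text
the job is handed in; nothing more can be done
None
```

The job is handed in; the verdict was not shown. By my last measurements the pointer was about 0.01 rad from the red mark, the tool was upright in its stand, and the cover lay flat under the lip about 1.3 mm off centre. I viewed 12 pictures, two over the limit of 10.

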